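Re-hang the tape roll on the folding hook and fold the empty one away

TASK

Fold out the folded hook as far as it goes, then move the roll of tape over to it from the other hook and leave it hanging there, slid back so that it touches the collar on the hook's bar. Then fold the emptied hook flat against its plate and press it firmly home. Be gentle: push the hooks rather than pinching them, force neither hooks nor roll, and leave the caps and the box on the bench where they are.

Things in the scene. Friction and masses are not known exactly. Their poses are not given: they have to be found in the camera images.
- stand_1: fixed aluminium stand of the hook that holds the roll at the start: foot 100 x 90 x 12 mm, upright plate 60 mm wide (own y -30 to 30), 8 mm thick (own x 0 to 8), top at 170 mm. Origin on the bench; own -x is the front (the hook's side, towards the robot), y to the left, z up. The two stands look the same and may have changed places.
- stand_2: the same stand with the hook that is folded at the start
- hook_1: steel hook that holds the roll at the start. Origin on its upright hinge axis at mid-height of the bar, at (-18, -18, 150) mm in its stand's frame. The bar (10 mm thick) runs from there along the hook's own -x, level to 66 mm, then slopes up to the tip; a collar (disc 22 mm across) stands on it from 40 to 44 mm. Fully out (a stop) its axes are parallel to the stand's.
- hook_2: the same hook on stand_2, at the start folded or nearly so. A hook folds a quarter turn clockwise seen from above, to a stop where the bar lies along its stand's +y, 13 mm (clear gap) in front of the plate; the outer 37 mm reach past the plate's left edge, free in front and behind. The stiff hinge stays where it is left; swinging it takes about 6 N at the tip.
- hook_1_tip (a point): centre of the rounded end of the upturned tip (10 mm thick), 82 mm from the hinge axis, 11 mm above the middle of the bar. Folded home means within 0.03 rad of the stop and pressed there for 0.2 s with 10 N or more near the outer end of the bar. More than 25 N on a hook (squeezing it included) is forcing it.
- hook_2_tip (a point): the same point of the other hook
- hook_1_seat (a point): where the middle of a roll is when it hangs on the bar against the collar: 53.5 mm out from the hinge axis, 13.3 mm below the middle of the bar; axes as the hook's
- hook_2_seat (a point): the same point of the other hook
- roll_centre (a point): middle of the roll of masking tape: a cream ring 59 mm across, hole 34 mm, 18 mm wide, 30 g; own z is the axis of the ring, which lies along the bar it hangs on. It can be taken from above across its 59 mm. More than 15 N between roll and hook is forcing it.
- tape_roll: the same roll; origin in the middle of one end face
- black_cap: loose black cap, 48 mm across, 15 mm high, on the bench; not to be moved
- window_cap: loose round cap with a pale face, 61 mm across, 13 mm high, on the bench; not to be moved
- swab_box: loose box with blue top, 90 x 45 x 22 mm, on the bench; not to be moved
Things that resemble listed ones, but are neither listed nor needed, are in the scene too. What is shaped like the tape_roll but brown or green is not meant.

How it is judged (in metres and radians):
On the way, in this order (a step that is already met when the one before it is completed fails the run):
1. the folded hook (hook_2) is fully out while the roll still hangs on hook_1 (angle between the x axis of hook_2 and the x axis of stand_2, either way round below 0.06 rad and distance between roll_centre and hook_1_seat below 0.02 m), for 0.2 s.
2. the roll hangs on hook_2 against the collar, let go (x of roll_centre in the frame of hook_2_seat between -0.003 and 0.003 m and distance between roll_centre and hook_2_seat below 0.009 m and contact force between each of the arm, the fingers and tape_roll below 0.1 N), for 0.2 s.
3. the emptied hook_1 is folded flat and pressed home with at least 10 N (angle between the x axis of hook_1 and the y axis of stand_1, either way round below 0.03 rad and contact force between anything else and hook_1 above 10 N), for 0.2 s.
At the end, for the whole second after the job is handed in: hook_1 is folded flat (within 0.03 rad of its folded stop); hook_2 is fully out (within 0.06 rad); the roll hangs still on hook_2 with its middle within 3 mm along the bar of its place against the collar and within 9 mm in all (angle between the x axis of hook_1 and the y axis of stand_1, either way round below 0.03 rad and angle between the x axis of hook_2 and the x axis of stand_2, either way round below 0.06 rad and x of roll_centre in the frame of hook_2_seat between -0.003 and 0.003 m and distance between roll_centre and hook_2_seat below 0.009 m and linear speed of tape_roll below 0.02 m/s); the robot touches nothing.
It fails at once if a hook is forced: more than 25 N on it (contact force between anything else and hook_1 above 25 N or contact force between anything else and hook_2 above 25 N).
It fails at once if the roll is forced against a hook with more than 15 N (contact force between tape_roll and hook_1 above 15 N or contact force between tape_roll and hook_2 above 15 N).
It fails at once if a cap or the box on the bench is moved more than 20 mm (distance of any of black_cap, window_cap, swab_box from where it was at the start of the episode above 0.02 m).
It also fails if it takes over 72 s, if anything falls off the work surface, if the arm or the gripper's body presses on something with over 40 N, if the wrist force passes 120 N, or if a joint passes its speed limit or range.

ROBOT

A 6-joint arm with a two-finger parallel gripper is mounted at the origin on a cart in front of the work surface, level with it; the furniture and walls round the work are solid. World frame = base frame: x ahead of the robot, y to its left, z up, the work surface at z = 0. Lengths are in mm, angles in rad, forces in N, time in s.
With the tool pointing down it reaches from about 275 to 850 mm from the base axis. Payload 5.2 kg.
Tool frame: the origin (TCP) lies on the mounting face of the last link; the fingertips stand 173 mm ahead of it and the grasp point (between the pads) lies 155 mm ahead of it; z points along the fingers, y is the direction in which the jaws open and shut (so a half turn about z gives the same grasp; the last joint's range is limited). The gripper opens to 85 mm and grips with 20 to 120 N. Pads are 22 mm wide; open, the fingers measure 114 mm over their backs; the gripper's body (76 mm by 85 mm) begins 54 mm behind the grasp point. The pads swing forward as they close: fully open they stand 13 mm farther back than shut.
Start: joints at [1.02, 0.259, 1.535, -0, 1.348, -0.203], TCP at [187.436, 517.082, 404.71] pointing down, gripper open.
Joint ranges: [-3.14, 3.14], [-0.91, 2.08], [0.19, 2.58], [-1.22, 4.36], [0.22, 2.71], [-3.12, 3.12]. Speed limits (rad/s): [2.57, 2.57, 3.14, 3.14, 3.14, 3.14].

INTERFACE

Orientations are given as [roll, pitch, yaw] about the fixed x, y, z axes, in that order (R = Rz(yaw) Ry(pitch) Rx(roll)).
In Python, from workcell import env, cams gives the robot as it stands.
- The arm moves only by the tool drive_tool, never from a script. Its argument "increments" is a list of rows, each an object of numbers: "grip": the opening, from -1 (shut) to 1 (fully open), so that 0 is half open; "x", "y", "z": the shift along the tool's x, y, z in units of 0.05 m (1.0 is 0.05 m); "spin": the turn about the tool's z in units of 360 degrees (1.0 is 360 degrees). A call has 1 to 20 rows; each row shifts and turns the commanded pose from where the row before left it, along the tool's axes as they then stand; what a row does not reach is not made up. A row lasts 1/10 s, in which the tool goes at most 50 mm and 8.59 degrees, less where a joint would pass 70% of its speed; a pose out of reach is approached as far as the arm can. A call with a number of a shift or a turn outside -1 to 1 is refused whole. A call with a gripper value outside its range is refused whole. The fingers move at their own pace and stop on an object; "grip_force" is the grip in N (left out, the last holds). Time passes only in rows, so rows that do not move let the fingers close. It gives the time, the measured TCP pose, the force and the opening at its end, in the units of the state.
- env.read_state(): the state, without advancing time (a new reading comes with each control period).
- cams.snapshot(name): name is "side" or "top"; returns a dict with "pixels" (480x640x3 uint8, red, green, blue), "range_z" (480x640 float32, mm along the optical axis (not along the pixel's ray), 0 where there is no reading), "fx", "fy", "cx", "cy" (pixels), "rvec" (rotation vector, rad) and "tvec" (3), from world to camera coordinates, as OpenCV has them. Camera axes: x right, y down, z forward; pixel columns grow to the right and rows downward; lengths in mm; the calibration is good to about 2 mm. A picture is of the moment at which its call begins.
- env.sign_off(): hands the job in, once; it reports no verdict.
The state is a dict: "time_s": time; "q": joint angles; "joint_velocities": joint speeds; "tau": joint torques, N m; "tool_pos": TCP position; "tool_rot": TCP orientation; "force": force on the tool from outside, world axes, zero at the start; "wrist_torque": the same for the moment, N m; "finger_gap": opening from 0.0 (shut) to 1.0 (fully open).
Only numpy, scipy, OpenCV 4.12 (cv2) and the standard library are available. Lean on these libraries where they do the work, as an engineer would, in place of code of your own. Each camera call takes 0.05 s, during which the arm holds its last target.

## Working session

There is one attempt and no reset: what is moved stays moved. The work goes in short steps, Python scripts to look and compute and a tool call to move; the robot and the scene stay as the last step left them, time stands still between calls to the robot, and variables do not carry over. Pictures are saved under pics/ and viewed, and the job is handed in when it is done.

Besides the shell and the picture viewer there is one more tool, called in YAML: its name, and indented under it one key for each argument. drive_tool: Moves the arm, as the interface text tells. Shifts and turns lie within -1 to 1; 1 stands for 0.05 m of shift or 360 degrees of turn. Its arguments: {"type":"object","properties":{"increments":{"type":"array"},"grip_force":{"type":"number"}},"required":["increments"]}

```bash
ls; mkdir -p pics
python3 - <<'E'
from workcell import env, cams
import cv2,numpy as np
print(env.read_state())
for n in("side","top"):
    s=cams.snapshot(n); cv2.imwrite(f"pics/{n}0.png",s["pixels"][:,:,::-1]); np.savez(f"{n}0.npz",**s)
    print(n,s["fx"],s["fy"],s["cx"],s["cy"],s["rvec"],s["tvec"], (s["range_z"]>0).mean())
E
```

```text
pics
{'time_s': 0.0, 'q': array([ 1.02020433e+00,  2.59331690e-01,  1.53610412e+00, -2.55849100e-05,
        1.34802468e+00, -2.02819320e-01]), 'joint_velocities': array([ 0.00132483, -0.0018449 , -0.00052183,  0.00179655,  0.00148302,
       -0.00049734]), 'tau': array([-1.08143184e-03, -4.46037376e+01, -2.90567297e+01, -1.65424799e-04,
        1.20603293e-02, -9.32376906e-06]), 'tool_pos': array([187.31208268, 516.87665894, 403.87205698]), 'tool_rot': array([-3.13975808e+00, -3.51810844e-04,  2.79382533e+00]), 'force': array([-0.50835929,  0.91706325,  0.08772043]), 'wrist_torque': array([0.03653678, 0.01673782, 0.03383674]), 'finger_gap': 0.9989724954921455}
side 583.3194937370951 583.3194937370951 310.8797683742728 243.41755514501037 [ 2.0565838  -0.42037478  0.27372095] [-458.77705594  199.86341594 1097.70002636] 0.9960709635416667
top 441.9229479002351 441.9229479002351 314.1718839360012 243.6704095160892 [ 2.18300949 -2.16405412  0.11389591] [ 18.82956329 516.25583758 973.4483801 ] 0.9960319010416666
```

View pics/side0.png

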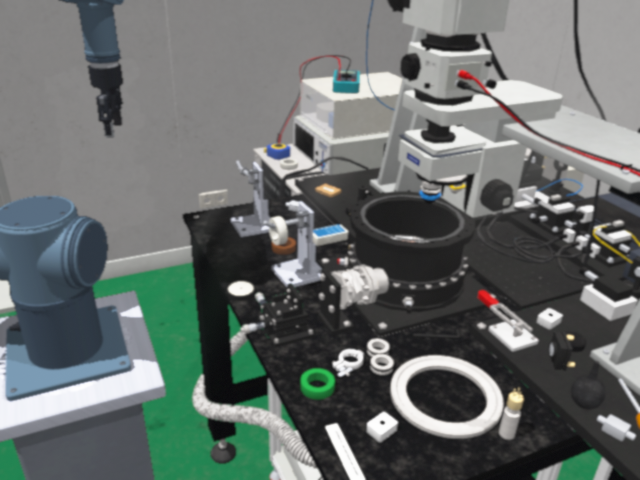

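View pics/top0.png

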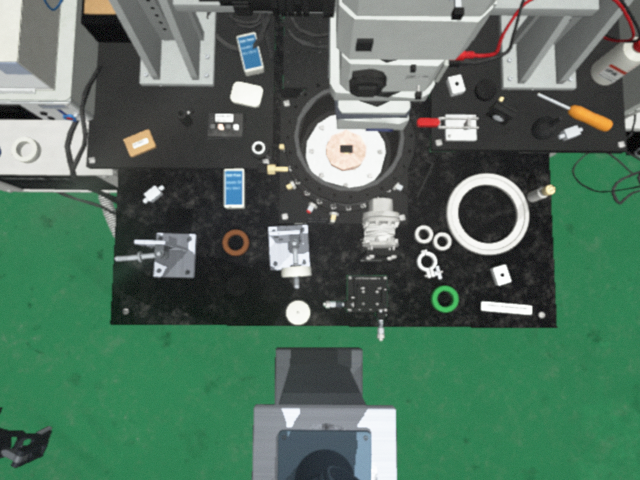

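The side view shows the cream roll at (279,232) on the near stand, with the other stand at (255,205). In the top view the stands are at (290,248) and (172,255). Lookalikes for the roll are the brown ring (235,242), the green ring (445,298), and the white rings (424,234), (442,241) and (258,148). The window cap is at (298,312). I'll check with close crops.

```bash
cat > h.py <<'E'
import numpy as np,cv2
from workcell import env,cams
def load(n): return dict(np.load(n))
def snap(n,tag):
    s=cams.snapshot(n); np.savez(f"{n}{tag}.npz",**s); return s
def cal(s):
    R,_=cv2.Rodrigues(np.asarray(s["rvec"],float)); K=np.array([[s["fx"],0,s["cx"]],[0,s["fy"],s["cy"]],[0,0,1]],float)
    return K,R,np.asarray(s["tvec"],float).ravel()
def cloud(s):
    K,R,t=cal(s); z=s["range_z"]; v,u=np.mgrid[:480,:640]
    c=np.stack([(u-K[0,2])/K[0,0]*z,(v-K[1,2])/K[1,1]*z,z],-1)
    return (c-t)@R
def proj(s,p):
    K,R,t=cal(s); return cv2.projectPoints(np.atleast_2d(np.asarray(p,float)),np.asarray(s["rvec"],float),t,K,None)[0][:,0]
def ray(s,u,v,zw=None):
    K,R,t=cal(s); d=R.T@np.array([(u-K[0,2])/K[0,0],(v-K[1,2])/K[1,1],1]); o=-R.T@t
    return o+d*(zw-o[2])/d[2]
def crop(s,x0,y0,x1,y1,f,fn):
    im=cv2.resize(s["pixels"][y0:y1,x0:x1],None,fx=f,fy=f,interpolation=cv2.INTER_CUBIC); cv2.imwrite(fn,im[:,:,::-1])
E
python3 - <<'E'
from h import *
t=load("top0.npz");s=load("side0.npz")
crop(t,100,220,320,330,3.6,"pics/ct.png"); crop(s,215,150,355,310,5,"pics/cs.png")
for n,x in(("top",t),("side",s)):
    K,R,tt=cal(x);print(n,-R.T@tt)
E
```

```text
top [ 417.55084175   28.83521491 1019.4587858 ]
side [  60.34437783 -961.86242786  725.63513276]
```

View pics/ct.png

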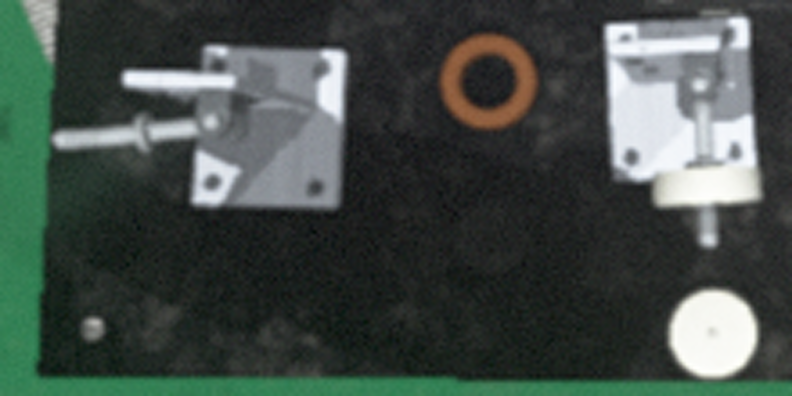

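View pics/cs.png

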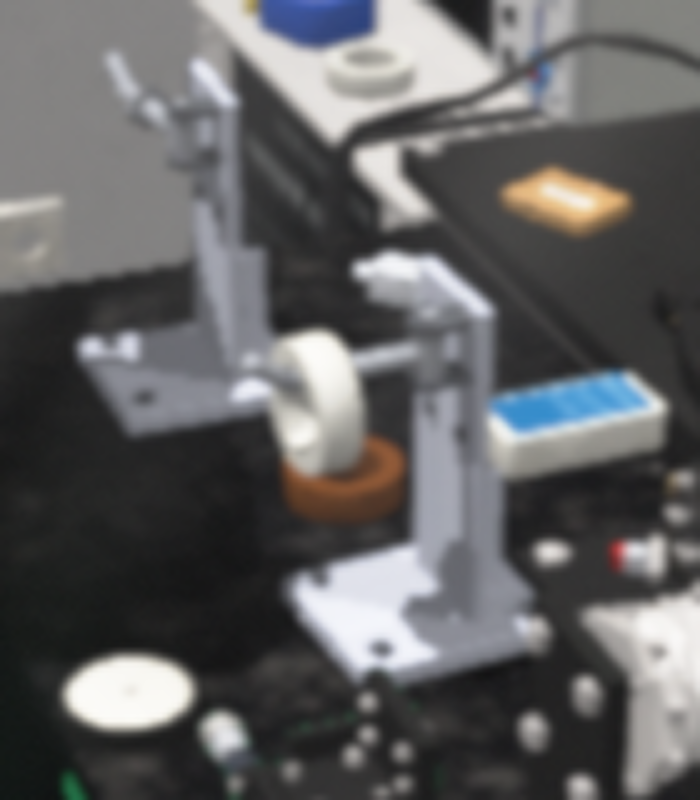

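Stand_1 (right, full image about (290,248)) holds the cream roll at crop (706,185). Stand_2's folded hook points left from its hinge at crop (210,122) to its tip at (60,140). Next I'll measure the plate tops, hooks and roll.

Run:
```python
from h import *
t=load("top0.npz")
P=cloud(t); 
import sys
np.set_printoptions(precision=1,suppress=True)
for name,(x0,y0,x1,y1) in dict(s2=(100,225,205,285),s1=(262,215,320,300)).items():
    Q=P[y0:y1,x0:x1]; im=t["pixels"][y0:y1,x0:x1]
    for lo,hi,l in((160,180,"plate"),(145,160,"bar"),(6,18,"foot")):
        m=(Q[...,2]>lo)&(Q[...,2]<hi)
        pts=Q[m]
        if len(pts)<4: continue
        n,lab,st,c=cv2.connectedComponentsWithStats(m.astype(np.uint8))
        for i in range(1,n):
            if st[i,4]<8: continue
            q=Q[lab==i]; r=cv2.minAreaRect(q[:,:2].astype(np.float32))
            print(name,l,st[i],"mean",q.mean(0),"rect",r)
# image-based height map print near stands
for y0,x0,x1 in ((236,118,172),): 
  for v in range(236,266,2): print(v,P[v,116:172:3,2].round(0).astype(int))
print()
for v in range(220,294,3): print(v,P[v,268:318:3,2].round(0).astype(int))
```

```text
s2 plate [ 35  15  32  19 268] mean [494.5 331.6 167.1] rect ((489.00213623046875, 340.3509216308594), (34.9237060546875, 58.122920989990234), 0.9281667470932007)
s2 plate [15 31  8  5 28] mean [471.4 403.7 163. ] rect ((471.2153015136719, 403.0381774902344), (7.983306407928467, 12.148679733276367), 0.3807515501976013)
s2 bar [65 16  5  5 13] mean [501.1 313.3 151.1] rect ((500.5898132324219, 313.54705810546875), (4.992607116699219, 9.302945137023926), 51.70473861694336)
s2 bar [39 19 12  2 17] mean [499.1 357.4 154.1] rect ((498.6644287109375, 356.9641418457031), (25.011865615844727, 2.259251117706299), 88.29541015625)
s2 bar [ 22  26  34  11 189] mean [475.1 367.8 154.3] rect ((475.098876953125, 368.0348815917969), (19.841949462890625, 62.15453338623047), 17.085994720458984)
s2 bar [63 27  4  6 12] mean [479.1 317.5 150.8] rect ((479.2314758300781, 317.5596008300781), (2.877279043197632, 10.399614334106445), 76.69881439208984)
s2 foot [  54    8   43   45 1294] mean [483.  335.1  11.6] rect ((489.3552551269531, 341.13165283203125), (91.01727294921875, 99.92817687988281), 88.5458602
[... 4126 characters left out ...]
 12  158  158  159 1019    9   13
   -2    1   -1]
268 [  0  13  12  11  14 149 159 162 164 163 163 162 160 155 146   1   0]
271 [ -1  -1  -2   2   0 150 158 163 164 165 162 166 160 157 147   1  -1]
274 [  -1   -2    2    0    0  150  157  164  163 1019  164  165  162  158
  149   -4    1]
277 [  1   2   1   1   1   0  -1   1   1 157 154   1   1   1  -1   2   0]
280 [ -5  -4  -4  -1  -1   1   0   3  -1 158 156   2   0  -1  -1   1  -1]
283 [  0  -3   3  -2   0   0  -2   1   0 161 162  -3   1  -4  -4   0  -1]
286 [ -1   1   0  -1  -1   3  -1   0   3 167 166   1  -1   0  -3  -5  -1]
289 [-1  2 -1 -3 -1  0  2  4 -3  1  1 -2 -1 -1  0 -1 -4]
292 [-3  2  0 -1 -1 -1  0  0  1 -1  1  1  0 -1  0 -1 -1]
```

Run:
```python
from h import *
np.set_printoptions(precision=2,suppress=True)
t=load("top0.npz");P=cloud(t);s=load("side0.npz");S=cloud(s)
def fit(q,nm):
    c=q[:,:2].mean(0); d=q[:,:2]-c; u,sv,vt=np.linalg.svd(d,full_matrices=False); a=vt[0]
    pr=d@a; pp=d@vt[1]
    print(nm,len(q),"c",c,"z",q[:,2].mean(),"dir",a,"angle deg",np.degrees(np.arctan2(a[1],a[0])),"ends",c+a*pr.min(),c+a*pr.max(),"w",pp.min(),pp.max())
def sel(x0,x1,y0,y1,z0,z1,P=P):
    m=(P[...,0]>x0)&(P[...,0]<x1)&(P[...,1]>y0)&(P[...,1]<y1)&(P[...,2]>z0)&(P[...,2]<z1); return P[m]
# z-corrected (ray to plane) version
def selr(x0,x1,y0,y1,z0,z1,zp):
    m=(P[...,0]>x0)&(P[...,0]<x1)&(P[...,1]>y0)&(P[...,1]<y1)&(P[...,2]>z0)&(P[...,2]<z1)
    v,u=np.nonzero(m); return np.array([ray(t,a,b,zp) for a,b in zip(u,v)])
fit(selr(495,520,300,400,163,176,170),"plate2")
fit(selr(515,540,30,130,163,176,170),"plate1")
fit(selr(455,482,347,395,149,160,155),"bar2 inner+")
fit(selr(455,490,347,420,149,170,155),"bar2 all")
fit(selr(460,482,50,68,149,160,155),"bar1")
fit(selr(415,440,50,68,149,170,158),"bar1 out")
fit(selr(430,465,25,95,147,170,164),"roll")
fit(sel(430,465,25,95,100,170,S),"roll side")
fit(selr(380,580,280,400,7,16,12),"foot2")
fit(sel(490,530,295,380,165,175,S),"plate2 side")
fit(sel(505,540,30,120,165,175,S),"plate1 side")
fit(sel(445,492,345,430,147,170,S),"bar2 side")
```

```text
plate2 146 c [502.16 337.69] z 170.0 dir [-0.05 -1.  ] angle deg -92.6161683662604 ends [503.63 369.76] [500.9 310.1] w -6.948604728784569 5.163020861053724
plate1 157 c [522.54  79.99] z 170.0 dir [-0.01  1.  ] angle deg 90.55680009811859 ends [522.8   53.68] [522.23 111.73] w -8.350984847920186 5.303624811811939
bar2 inner+ 137 c [474.33 371.01] z 155.0 dir [ 0.11 -0.99] angle deg -83.66203926572734 ends [471.59 395.64] [477.03 346.7 ] w -9.109455471294357 7.134416146116644
bar2 all 191 c [474.26 378.11] z 155.0 dir [ 0.11 -0.99] angle deg -83.74119070923055 ends [470.44 412.94] [477.71 346.66] w -9.805375004279975 10.157774066448637
bar1 56 c [470.67  60.41] z 155.0 dir [-0.96 -0.26] angle deg -164.6771730005608 ends [481.11  63.27] [459.44  57.33] w -8.990665777766235 6.6272021184452194
bar1 out 63 c [428.73  58.15] z 158.0 dir [-0.99 -0.11] angle deg -173.4230821525754 ends [439.8   59.42] [417.95  56.9 ] w -5.123752445931437 5.117790342900858
roll 312 c [449.33  58.82] z 164.0 dir [ 0.07 -1.  ] angle deg -85.84441617758583 ends [447.39  85.62] [451.29  31.87] w -17.953781840320
[... 182 characters left out ...]
4.15379755612632
foot2 1249 c [482.9  334.95] z 12.0 dir [-0.91  0.41] angle deg 155.68208897480287 ends [542.4  308.06] [429.28 359.18] w -67.28528604730722 52.096930062230406
plate2 side 36 c [499.55 339.89] z 167.18983831706603 dir [-0.01 -1.  ] angle deg -90.565029729414 ends [499.85 370.38] [499.29 313.85] w -5.799911882116302 4.286515389464974
plate1 side 57 c [519.88  81.04] z 167.10297908319282 dir [ 0.01 -1.  ] angle deg -89.40207791960661 ends [519.56 111.79] [520.19  51.75] w -7.189185875648888 13.41209003158165
bar2 side 75 c [470.61 379.64] z 153.8159990713071 dir [ 0.1 -1. ] angle deg -84.44614806658353 ends [467.41 412.59] [473.98 344.97] w -11.390020331959741 9.93159683829794
```

Run:
```python
from h import *
np.set_printoptions(precision=2,suppress=True)
t=load("top0.npz");P=cloud(t)
for nm,(u0,u1,v0,v1) in dict(s2=(145,205,230,282),s1=(263,315,223,274)).items():
    m=np.zeros((480,640),bool); m[v0:v1,u0:u1]=((P[...,2]>6)&(P[...,2]<18))[v0:v1,u0:u1]
    n,lab,st,c=cv2.connectedComponentsWithStats(cv2.morphologyEx(m.astype(np.uint8),cv2.MORPH_OPEN,np.ones((3,3))))
    m=lab>0
    L=[];Rr=[]
    for v in range(v0,v1):
        us=np.nonzero(m[v])[0]
        if len(us)>4: L.append(ray(t,us[0]-.5,v,12)[:2]);Rr.append(ray(t,us[-1]+.5,v,12)[:2])
    for e,X in(("L",L),("R",Rr)):
        X=np.array(X); 
        for k in range(4):
            p=np.polyfit(X[:,0],X[:,1],1); r=X[:,1]-np.polyval(p,X[:,0]); k2=abs(r)<max(1.5,1.5*np.median(abs(r))); X=X[k2]
        print(nm,e,len(X),"yaw deg",np.degrees(np.arctan(p[0])),"y at x=490",np.polyval(p,490),"x range",X[:,0].min(),X[:,0].max())
    B=[];T=[]
    for u in range(u0,u1):
        vs=np.nonzero(m[:,u])[0]
        if len(vs)>4: B.append(ray(t,u,vs[-1]+.5,12)[:2]);T.append(ray(t,u,vs[0]-.5,12)[:2])
    for e,X in(("near",B),("far",T)):
        X=np.array(X)
        for k in range(4):
            p=np.polyfit(X[:,1],X[:,0],1); r=X[:,0]-np.polyval(p,X[:,1]); k2=abs(r)<max(1.5,1.5*np.median(abs(r))); X=X[k2]
        print(nm,e,len(X),"yaw deg",-np.degrees(np.arctan(p[0])),"x mid",np.polyval(p,X[:,1].mean()))
    # plate top edges: z 167..174 rays to z=170
    mm=np.zeros((480,640),bool); mm[v0-5:v1,u0-25:u1]=((P[...,2]>166)&(P[...,2]<175)&(P[...,0]>492 if nm=="s2" else (P[...,2]>166)&(P[...,2]<175)&(P[...,0]>512)))[v0-5:v1,u0-25:u1]
    F=[];Bk=[]
    for u in range(u0-25,u1):
        vs=np.nonzero(mm[:,u])[0]
        if len(vs)>2: F.append(ray(t,u,vs[-1]+.5,170)[:2]);Bk.append(ray(t,u,vs[0]-.5,170)[:2])
    for e,X in(("front",F),("back",Bk)):
        X=np.array(X); print(nm,"plate y",X[:,1].min(),X[:,1].max())
        for k in range(4):
            p=np.polyfit(X[:,1],X[:,0],1); r=X[:,0]-np.polyval(p,X[:,1]); X=X[abs(r)<max(1.5,1.5*np.median(abs(r)))]
        print(nm,"plate",e,"yaw",-np.degrees(np.arctan(p[0])),"x",np.polyval(p,X[:,1].mean()),"at y",X[:,1].mean(),len(X))
```

```text
s2 L 10 yaw deg -36.920937182561104 y at x=490 360.62147406728985 x range 451.71950472664963 522.9975008084485
s2 R 26 yaw deg -0.4660355488555313 y at x=490 296.31516384943 x range 438.9037725055264 500.40976342819863
s2 near 26 yaw deg 0.4906152400923535 x mid 439.556695007198
s2 far 26 yaw deg -1.5493619865697685 x mid 538.5431280486108
s2 plate y 313.42506888875766 369.33917454755414
s2 plate front yaw -0.6039458603496298 x 499.0295170486547 at y 349.8106004284586 19
s2 plate y 313.83030465242376 369.7133521016095
s2 plate back yaw 0.5212767399201648 x 506.94868205659634 at y 342.77840455795746 29
s1 L 28 yaw deg 3.3397618269851064 y at x=490 124.49731014201062 x range 458.56199463264363 520.3245970818903
s1 R 30 yaw deg 3.2961469562434074 y at x=490 35.13460201754534 x range 493.5653605545853 560.4229200125114
s1 near 16 yaw deg 12.604802490672114 x mid 463.9828930182539
s1 far 34 yaw deg 3.726946699321227 x mid 559.6749159413322
s1 plate y 53.66420254368876 111.65757983854955
s1 plate front yaw -0.5421413224652528 x 518.8915066109829 at y 87.70263496864486 18
s1 plate y 53.75622307861002 111.7656151133548
s1 plate back yaw 3.461920717879279 x 527.5380655686358 at y 82.78022324220109 31
```

Run:
```python
from h import *
t=load("top0.npz");s=load("side0.npz")
P=np.concatenate([cloud(t)[t["range_z"]>0],cloud(s)[s["range_z"]>0]])
P=P[(P[:,2]>-20)&(P[:,2]<900)]
ys=np.arange(600,-251,-50); print("x\\y ",*[f"{y:4d}" for y in ys])
for x in range(750,150,-50):
    print(x,*[f"{(lambda q: np.percentile(q,98) if len(q) else -99)(P[(abs(P[:,0]-x)<25)&(abs(P[:,1]-y)<25),2]):4.0f}" for y in ys])
```

```text
x\y   600  550  500  450  400  350  300  250  200  150  100   50    0  -50 -100 -150 -200 -250
750   12   70   24   35   34   24  537   33   32  401  171  171  429  355  543  603  469  461
700   28   46   24   32   25   24   24   24   24  582  601  602  629  534  539  608  493    7
650   24   23    3    4   22    4    3   23   25  121  165  174  653  655  671  629   46    5
600  -99  -99    3    3   20    4    3   23   24    3   17  170  172  171  171  169   15    3
550  -99  -99    3    3   12   62   15    8   20   10  169  170   46   13  119  115   15   16
500  -99  -99    2    3  158  170  169   18   20   10  170  168    3    3  117  116   12   15
450  -99  -99    2    3  163  157  152    3   17    3  158  166    4   52   88   47   12   13
400  -99  -99    2    3    3    3    3    3   17    3   10  163   34   84   87   65    3   20
350  -99  -99    3    3    3    3    3    3    3    3   13   14   26   42   54   52    3   18
300  -99  -99  -99  -99  -99  -99  -99  -99  -99  -99  -99  -99  -99  -99   54   52  -99  -99
250  -99  -99  547  549  -99  -99  -99  -99  -99  -99  -99  -99  -99  -99  -99  -99  -99  -99
200  332  338  541  552  556  -99  -99  -99  -99  -99  -99  -99  -99  -99  -99  -99  -99  -99
```

```bash
cat >> h.py <<'E'
def inc(target,st=None):
    "total increments (tool axes, in mm) to a target TCP xyz from the measured pose"
    st=st or env.read_state()
    from scipy.spatial.transform import Rotation as Ro
    R=Ro.from_euler("xyz",st["tool_rot"]).as_matrix()
    d=R.T@(np.asarray(target,float)-st["tool_pos"]); return d
def show():
    st=env.read_state(); print("t",round(st["time_s"],2),"pos",st["tool_pos"].round(1),"yaw",np.degrees(st["tool_rot"][2]).round(2),"rp",st["tool_rot"][:2].round(3),"F",st["force"].round(2),"T",st["wrist_torque"].round(2),"gap",round(st["finger_gap"],3)); return st
E
python3 - <<'E'
from h import *
show(); print(inc([499,392,404]), inc([499,392,404])/50)
E
```

```text
t 0.1 pos [187.3 516.9 403.9] yaw 160.07 rp [-3.14 -0.  ] F [-0.08 -0.06 -0.08] T [-0.04 -0.    0.06] gap 0.999
[-3.35601464e+02 -1.11974629e+01 -1.62964990e-01] [-6.71202928e+00 -2.23949259e-01 -3.25929981e-03]
```

drive_tool:
  increments:
    - {"x": -0.3, "grip": -1}
    - {"x": -0.56, "y": -0.02, "grip": -1}
    - {"x": -0.56, "y": -0.02, "grip": -1}
    - {"x": -0.56, "y": -0.02, "grip": -1}
    - {"x": -0.56, "y": -0.02, "grip": -1}
    - {"x": -0.56, "y": -0.02, "grip": -1}
    - {"x": -0.56, "y": -0.02, "grip": -1}
    - {"x": -0.56, "y": -0.02, "grip": -1}
    - {"x": -0.56, "y": -0.02, "grip": -1}
    - {"x": -0.56, "y": -0.02, "grip": -1}
    - {"x": -0.56, "y": -0.02, "grip": -1}
    - {"x": -0.56, "y": -0.02, "grip": -1}
    - {"x": -0.25, "grip": -1}
    - {"spin": -0.018, "grip": -1}
    - {"spin": -0.018, "grip": -1}
    - {"spin": -0.018, "grip": -1}
    - {"spin": -0.018, "grip": -1}
    - {"grip": -1}
    - {"grip": -1}
  grip_force: 20

```text
schema error: expected keys grip, x, y, z, spin
```

drive_tool:
  increments:
    - {"x": -0.3, "y": 0, "z": 0, "spin": 0, "grip": -1}
    - {"x": -0.56, "y": -0.02, "z": 0, "spin": 0, "grip": -1}
    - {"x": -0.56, "y": -0.02, "z": 0, "spin": 0, "grip": -1}
    - {"x": -0.56, "y": -0.02, "z": 0, "spin": 0, "grip": -1}
    - {"x": -0.56, "y": -0.02, "z": 0, "spin": 0, "grip": -1}
    - {"x": -0.56, "y": -0.02, "z": 0, "spin": 0, "grip": -1}
    - {"x": -0.56, "y": -0.02, "z": 0, "spin": 0, "grip": -1}
    - {"x": -0.56, "y": -0.02, "z": 0, "spin": 0, "grip": -1}
    - {"x": -0.56, "y": -0.02, "z": 0, "spin": 0, "grip": -1}
    - {"x": -0.56, "y": -0.02, "z": 0, "spin": 0, "grip": -1}
    - {"x": -0.56, "y": -0.02, "z": 0, "spin": 0, "grip": -1}
    - {"x": -0.56, "y": -0.02, "z": 0, "spin": 0, "grip": -1}
    - {"x": -0.25, "y": 0, "z": 0, "spin": 0, "grip": -1}
    - {"x": 0, "y": 0, "z": 0, "spin": -0.018, "grip": -1}
    - {"x": 0, "y": 0, "z": 0, "spin": -0.018, "grip": -1}
    - {"x": 0, "y": 0, "z": 0, "spin": -0.018, "grip": -1}
    - {"x": 0, "y": 0, "z": 0, "spin": -0.018, "grip": -1}
    - {"x": 0, "y": 0, "z": 0, "spin": 0, "grip": -1}
    - {"x": 0, "y": 0, "z": 0, "spin": 0, "grip": -1}
  grip_force: 20

```text
time_s: 2.0
tool_pos: [499.0, 392.3, 404.6]
tool_rot: [-3.141, -0.0, -3.04]
force: [0.0, -0.7, 0.7]
finger_gap: 0.001
```

Run:
```python
from h import *
show(); print(inc([499,392,311])/50)
s=snap("side",1); crop(s,180,60,340,260,4,"pics/cs1.png")
t=snap("top",1); crop(t,90,140,250,290,5,"pics/ct1.png")
show()
```

```text
t 2.0 pos [499.  392.3 404.6] yaw -174.17 rp [-3.141 -0.   ] F [ 0.01 -0.72  0.67] T [ 0.05 -0.02 -0.04] gap 0.001
[-3.89759435e-04 -5.68392714e-03  1.87230030e+00]
t 2.1 pos [499.  392.3 404.7] yaw -174.13 rp [-3.141 -0.   ] F [0.44 0.68 0.15] T [-0.02  0.01 -0.01] gap 0.002
```

View pics/cs1.png

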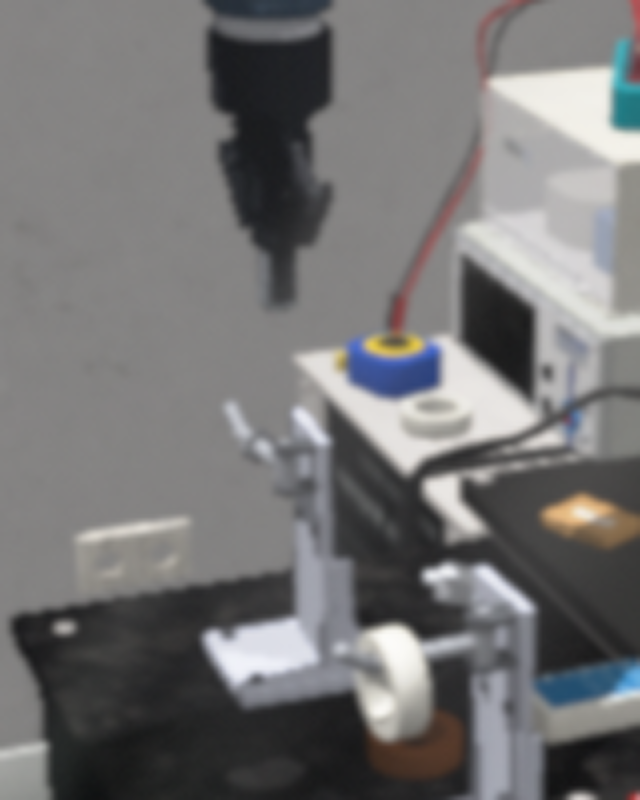

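View pics/ct1.png

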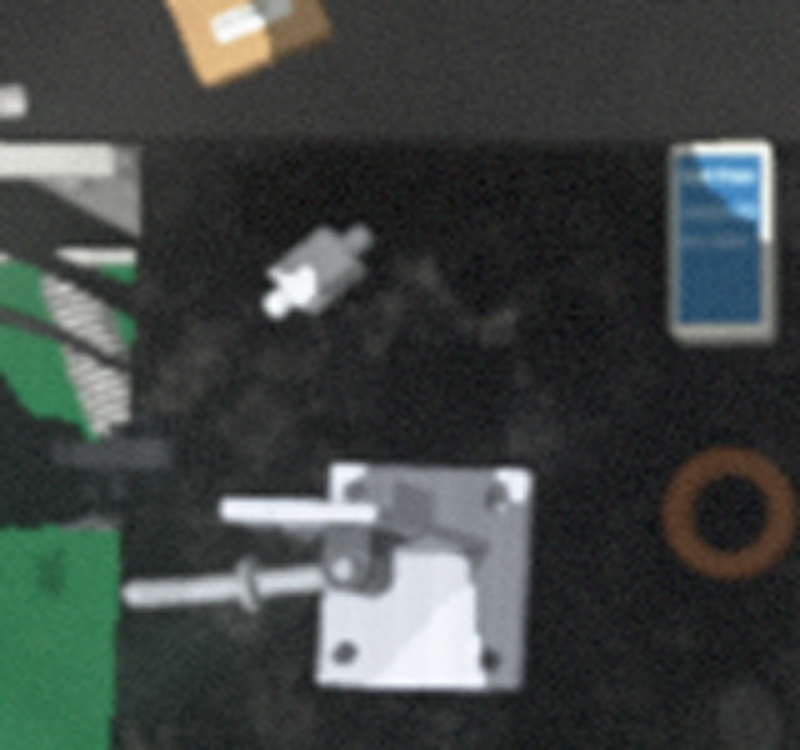

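The closed fingertips (side crop (280,300)) are about 21 mm wide along x and stand left of and behind the folded bar (top crop bar (125–330, 590–570)). I'll descend beside the plate edge.

drive_tool:
  increments:
    - {"x": 0, "y": 0, "z": 0.3, "spin": 0, "grip": -1}
    - {"x": 0, "y": 0, "z": 0.4, "spin": 0, "grip": -1}
    - {"x": 0, "y": 0, "z": 0.4, "spin": 0, "grip": -1}
    - {"x": 0, "y": 0, "z": 0.4, "spin": 0, "grip": -1}
    - {"x": 0, "y": 0, "z": 0.25, "spin": 0, "grip": -1}
    - {"x": 0, "y": 0, "z": 0.12, "spin": 0, "grip": -1}
    - {"x": 0, "y": 0, "z": 0, "spin": 0, "grip": -1}

```text
time_s: 2.8
tool_pos: [499.0, 392.3, 310.6]
tool_rot: [-3.141, -0.001, -3.037]
force: [-0.1, 1.0, -0.3]
finger_gap: 0.002
```

Run:
```python
from h import *
show()
s=snap("side",2); crop(s,200,130,320,250,5,"pics/cs2.png")
t=snap("top",2); crop(t,90,200,220,290,6,"pics/ct2.png")
```

```text
t 2.8 pos [499.  392.3 310.6] yaw -174.03 rp [-3.141e+00 -1.000e-03] F [-0.11  0.98 -0.29] T [ 0.05  0.01 -0.02] gap 0.002
```

View pics/cs2.png

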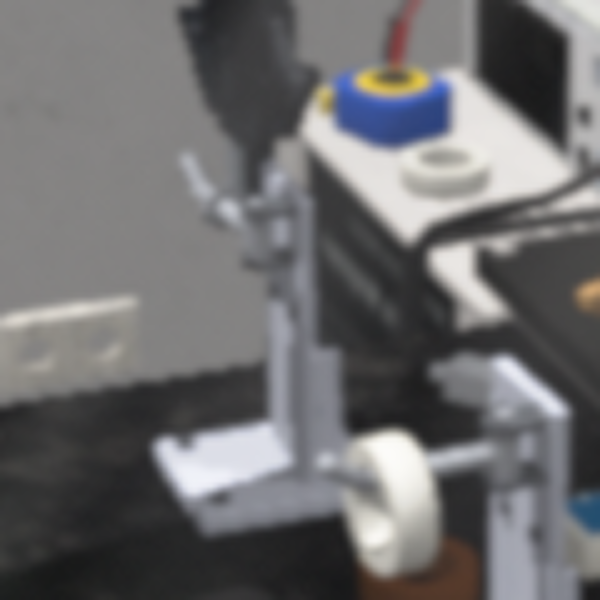

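View pics/ct2.png

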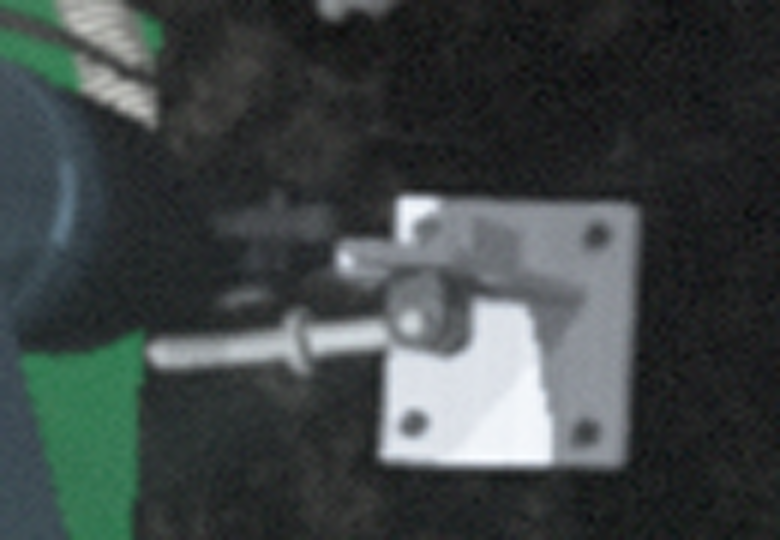

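drive_tool:
  increments:
    - {"x": 0.07, "y": 0, "z": 0, "spin": 0, "grip": -1}
    - {"x": 0.06, "y": 0, "z": 0, "spin": 0, "grip": -1}
    - {"x": 0.05, "y": 0, "z": 0, "spin": 0, "grip": -1}
    - {"x": 0.03, "y": 0, "z": 0, "spin": 0, "grip": -1}
    - {"x": 0, "y": 0, "z": 0, "spin": 0, "grip": -1}

```text
time_s: 3.4
tool_pos: [488.6, 391.3, 311.6]
tool_rot: [3.141, 0.001, -3.037]
force: [0.9, 0.2, 0.7]
finger_gap: 0.003
```

Run:
```python
from h import *
for i in range(1): show()
```

```text
t 3.4 pos [488.6 391.3 311.6] yaw -174.0 rp [3.141e+00 1.000e-03] F [0.94 0.21 0.66] T [ 0.07 -0.1   0.03] gap 0.003
```

drive_tool:
  increments:
    - {"x": 0.05, "y": 0.008, "z": 0, "spin": -0.005, "grip": -1}
    - {"x": 0.092, "y": 0.017, "z": 0, "spin": -0.011, "grip": -1}
    - {"x": 0.092, "y": 0.017, "z": 0, "spin": -0.011, "grip": -1}
    - {"x": 0.092, "y": 0.017, "z": 0, "spin": -0.011, "grip": -1}
    - {"x": 0.092, "y": 0.017, "z": 0, "spin": -0.011, "grip": -1}
    - {"x": 0.092, "y": 0.017, "z": 0, "spin": -0.011, "grip": -1}
    - {"x": 0.092, "y": 0.017, "z": 0, "spin": -0.011, "grip": -1}

```text
time_s: 4.1
tool_pos: [459.8, 388.6, 311.7]
tool_rot: [-3.141, 0.006, -2.587]
force: [6.4, 3.9, -2.9]
finger_gap: -0.0
```

```bash
cat >> h.py <<'E'
def loc(hinge):
    st=show(); a=st["tool_rot"][2]; n=np.array([np.cos(a),np.sin(a)]); u=np.array([n[1],-n[0]]); d=st["tool_pos"][:2]-hinge
    print("yaw%360",np.degrees(a)%360,"u",d@u,"n",d@n,"Fn",st["force"][:2]@n,"Fu",st["force"][:2]@u)
E
python3 - <<'E'
from h import *
loc([480.8,323.8])
E
```

```text
t 4.1 pos [459.8 388.6 311.7] yaw -148.24 rp [-3.141  0.006] F [ 6.44  3.94 -2.93] T [ 0.58 -1.06  0.  ] gap -0.0
yaw%360 211.76152878375098 u 66.10074099579239 n -16.261322155137336 Fn -7.548934336231925 Fu -0.0450463210253611
```

drive_tool:
  increments:
    - {"x": 0.092, "y": 0.017, "z": 0, "spin": -0.011, "grip": -1}
    - {"x": 0.092, "y": 0.017, "z": 0, "spin": -0.011, "grip": -1}
    - {"x": 0.092, "y": 0.017, "z": 0, "spin": -0.011, "grip": -1}
    - {"x": 0.092, "y": 0.017, "z": 0, "spin": -0.011, "grip": -1}
    - {"x": 0.092, "y": 0.017, "z": 0, "spin": -0.011, "grip": -1}
    - {"x": 0.092, "y": 0.017, "z": 0, "spin": -0.011, "grip": -1}
    - {"x": 0.092, "y": 0.017, "z": 0, "spin": -0.011, "grip": -1}
    - {"x": 0.092, "y": 0.017, "z": 0, "spin": -0.011, "grip": -1}
    - {"x": 0.092, "y": 0.017, "z": 0, "spin": -0.011, "grip": -1}
    - {"x": 0.092, "y": 0.017, "z": 0, "spin": -0.011, "grip": -1}
    - {"x": 0.092, "y": 0.017, "z": 0, "spin": -0.011, "grip": -1}

```text
time_s: 5.2
tool_pos: [421.9, 356.1, 311.9]
tool_rot: [-3.138, 0.005, -1.827]
force: [4.5, 6.4, -2.1]
finger_gap: 0.005
```

Run:
```python
from h import *
loc([480.8,323.8])
```

```text
t 5.2 pos [421.9 356.1 311.9] yaw -104.67 rp [-3.138  0.005] F [ 4.5   6.44 -2.1 ] T [ 1.05 -0.91  0.1 ] gap 0.005
yaw%360 255.32945809192046 u 65.15853707346474 n -16.339767505609267 Fn -7.371614078191197 Fu -2.726638252900761
```

drive_tool:
  increments:
    - {"x": 0.092, "y": 0.02, "z": 0, "spin": -0.011, "grip": -1}
    - {"x": 0.07, "y": 0.015, "z": 0, "spin": -0.008, "grip": -1}
    - {"x": 0.035, "y": 0.007, "z": 0, "spin": -0.004, "grip": -1}
    - {"x": 0.023, "y": 0.005, "z": 0, "spin": -0.0028, "grip": -1}
    - {"x": 0.012, "y": 0.002, "z": 0, "spin": -0.0014, "grip": -1}

```text
time_s: 5.7
tool_pos: [417.1, 345.5, 312.1]
tool_rot: [-3.137, 0.005, -1.658]
force: [5.0, 7.4, -2.5]
finger_gap: -0.002
```

Run:
```python
from h import *
loc([480.8,323.8])
```

```text
t 5.7 pos [417.1 345.5 312.1] yaw -95.01 rp [-3.137  0.005] F [ 5.03  7.36 -2.54] T [ 1.13 -0.9   0.05] gap -0.002
yaw%360 264.98873143204077 u 65.33613288589272 n -16.02517968535498 Fn -7.769407580082085 Fu -4.371299480147811
```

drive_tool:
  increments:
    - {"x": 0.02, "y": 0.004, "z": 0, "spin": -0.0025, "grip": -1}
    - {"x": 0.02, "y": 0.004, "z": 0, "spin": -0.0025, "grip": -1}
    - {"x": 0.02, "y": 0.004, "z": 0, "spin": -0.0025, "grip": -1}
    - {"x": 0, "y": 0, "z": 0, "spin": 0, "grip": -1}

```text
time_s: 6.1
tool_pos: [416.4, 343.4, 312.2]
tool_rot: [-3.136, 0.008, -1.612]
force: [6.7, 11.8, -3.5]
finger_gap: -0.001
```

Run:
```python
from h import *
loc([480.8,323.8])
```

```text
t 6.1 pos [416.4 343.4 312.2] yaw -92.33 rp [-3.136  0.008] F [ 6.72 11.79 -3.52] T [ 1.91 -0.86  0.06] gap -0.001
yaw%360 267.6651094988685 u 65.1782493415205 n -16.99313855917384 Fn -12.057879783889485 Fu -6.233546880464609
```

drive_tool:
  increments:
    - {"x": 0.01, "y": 0, "z": 0, "spin": 0, "grip": -1}
    - {"x": 0.005, "y": 0, "z": 0, "spin": 0, "grip": -1}
    - {"x": 0, "y": 0, "z": 0, "spin": 0, "grip": -1}

```text
time_s: 6.4
tool_pos: [416.4, 343.2, 312.3]
tool_rot: [-3.136, 0.009, -1.612]
force: [5.0, 14.1, -4.9]
finger_gap: 0.001
```

Run:
```python
from h import *
loc([480.8,323.8])
```

```text
t 6.4 pos [416.4 343.2 312.3] yaw -92.36 rp [-3.136  0.009] F [ 4.95 14.13 -4.91] T [ 2.32 -0.84  0.07] gap 0.001
yaw%360 267.639150412291 u 65.17901844012091 n -16.716636795367656 Fn -14.32194135063799 Fu -4.3659719102077865
```

At the stop (the force climbs with no motion). I'll back off, rise and look.

drive_tool:
  increments:
    - {"x": -0.1, "y": 0, "z": 0, "spin": 0, "grip": -1}
    - {"x": -0.4, "y": 0, "z": 0, "spin": 0, "grip": -1}
    - {"x": -0.2, "y": 0, "z": -0.3, "spin": 0, "grip": -1}
    - {"x": 0, "y": 0, "z": -0.6, "spin": 0, "grip": -1}
    - {"x": 0, "y": 0, "z": -0.6, "spin": 0, "grip": 1}
    - {"x": 0, "y": 0, "z": -0.5, "spin": 0.023, "grip": 1}
    - {"x": 0, "y": 0, "z": 0, "spin": 0.023, "grip": 1}
    - {"x": 0, "y": 0, "z": 0, "spin": 0.023, "grip": 1}
    - {"x": 0, "y": 0, "z": 0, "spin": 0.023, "grip": 1}
    - {"x": 0, "y": 0, "z": 0, "spin": 0.023, "grip": 1}
    - {"x": 0, "y": 0, "z": 0, "spin": 0.023, "grip": 1}
    - {"x": 0, "y": 0, "z": 0, "spin": 0.023, "grip": 1}
    - {"x": 0, "y": 0, "z": 0, "spin": 0.023, "grip": 1}
    - {"x": 0, "y": 0, "z": 0, "spin": 0.023, "grip": 1}
    - {"x": 0, "y": 0, "z": 0, "spin": 0.023, "grip": 1}
    - {"x": 0, "y": 0, "z": 0, "spin": 0, "grip": 1}

```text
time_s: 8.0
tool_pos: [416.2, 375.3, 411.0]
tool_rot: [-3.141, -0.001, -3.058]
force: [0.7, -0.5, 0.7]
finger_gap: 1.003
```

Run:
```python
from h import *
show()
t=snap("top",3); crop(t,100,215,320,330,3.6,"pics/ct3.png")
s=snap("side",3); crop(s,200,130,320,280,5,"pics/cs3.png")
P=cloud(t); np.set_printoptions(precision=1,suppress=True)
def rows(xs,y0,y1,z0,z1):
    for a,b in xs:
        m=(P[...,0]>a)&(P[...,0]<=b)&(P[...,1]>y0)&(P[...,1]<y1)&(P[...,2]>z0)&(P[...,2]<z1)
        q=P[m]; 
        if len(q): print("x",a,b,"n",len(q),q.mean(0),"y range",q[:,1].min(),q[:,1].max())
print("hook2"); rows([(x,x+6) for x in range(390,480,6)],295,350,146,175)
```

```text
t 8.0 pos [416.2 375.3 411. ] yaw -175.22 rp [-3.141e+00 -1.000e-03] F [ 0.67 -0.54  0.74] T [ 0.03  0.   -0.04] gap 1.003
hook2
x 390 396 n 3 [394.9 325.1 162.4] y range 323.6576112710707 326.6207542793195
x 396 402 n 16 [398.8 324.8 162.9] y range 321.142849711775 329.68021992608976
x 402 408 n 17 [404.3 324.6 161.6] y range 320.5950077330239 329.9824559075564
x 408 414 n 20 [410.6 324.5 157.7] y range 319.38016164671114 329.6131740468934
x 414 420 n 21 [417.3 324.1 153. ] y range 319.9659691325277 329.98542107915546
x 420 426 n 16 [423.6 324.3 152.6] y range 319.90862007121234 330.222155612961
x 426 432 n 15 [429.5 324.1 152.9] y range 320.7143936492256 327.8361040107121
x 432 438 n 21 [435.8 323.3 156.1] y range 313.7355056846622 333.42285378496274
x 438 444 n 22 [440.7 323.5 155.3] y range 314.61055028759205 333.84374835644314
x 444 450 n 18 [447.1 323.9 152.9] y range 319.64592273297507 329.32838569457886
x 450 456 n 17 [452.8 323.7 153.2] y range 319.7782467815375 329.11565003021286
x 456 462 n 15 [458.8 323.5 152.7] y range 319.9960247841722 327.0632950795265
x 462 468 n 15 [464.6 323.5 153.2] y range 320.06230566733933 327.6610967216793
x 468 474 n 22 [471.5 323.4 158. ] y range 318.3764618736911 330.13892775982004
x 474 480 n 34 [477.4 322.5 163.1] y range 315.87551360659825 332.2260226153009
```

View pics/ct3.png

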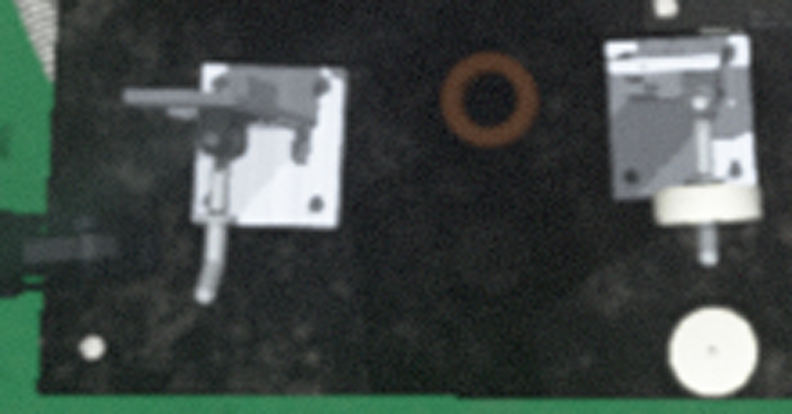

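Hook_2 is now fully out: bar from (217,160) to (203,297) in the crop. The roll still hangs on hook_1 at (706,203). I'll measure the roll precisely.

Run:
```python
from h import *
np.set_printoptions(precision=1,suppress=True)
for tag in(0,3):
    t=load(f"top{tag}.npz"); P=cloud(t)
    m=(P[...,0]>425)&(P[...,0]<475)&(P[...,1]>20)&(P[...,1]<100)&(P[...,2]>143)&(P[...,2]<172)&(t["pixels"][...,0]>0)
    v,u=np.nonzero(m); q=P[m]
    # per column in y -> x extents, using actual depth
    for y in range(28,96,6):
        k=abs(q[:,1]-y)<3
        if k.sum(): print(tag,y,"n",k.sum(),"x",q[k,0].min(),q[k,0].max(),"mid",(q[k,0].min()+q[k,0].max())/2,"z",q[k,2].mean())
    w=q[(abs(q[:,0]-449)<8)]
    print("y range",w[:,1].min(),w[:,1].max()); 
    A=np.c_[w[:,1]**2,w[:,1],np.ones(len(w))]
    # circle fit y,z
    B=np.c_[2*w[:,1],2*w[:,2],np.ones(len(w))]; c=np.linalg.lstsq(B,(w[:,1]**2+w[:,2]**2),rcond=None)[0]; print("circle y,z,r",c[0],c[1],np.sqrt(c[2]+c[0]**2+c[1]**2))
    # fixed r
    from scipy.optimize import least_squares
    r=least_squares(lambda p:np.hypot(w[:,1]-p[0],w[:,2]-p[1])-29.5,[59,136],loss="soft_l1"); print("fixed r",r.x)
s=load("side3.npz"); S=cloud(s)
im=s["pixels"].astype(int)
k=(S[...,0]>425)&(S[...,0]<475)&(S[...,1]>10)&(S[...,1]<100)&(S[...,2]>95)&(S[...,2]<175)&(im[...,0]>im[...,2]+5)
q=S[k]; print("side",len(q),q.mean(0),q.min(0),q.max(0))
```

```text
0 34 n 27 x 443.64851603201595 459.7799211839793 mid 451.7142186079976 z 150.48302840563727
0 40 n 28 x 441.93838459733604 459.1432538410059 mid 450.540819219171 z 157.1505510698091
0 46 n 30 x 441.5471413862835 458.88755352463926 mid 450.2173474554614 z 161.2377818885484
0 52 n 51 x 425.8877711460934 463.20192862167335 mid 444.5448498838834 z 162.31673902804872
0 58 n 76 x 425.8093501778481 474.6510889959002 mid 450.2302195868741 z 160.69728267115724
0 64 n 63 x 425.84025212921694 474.9668460438554 mid 450.40354908653615 z 159.32768789092577
0 70 n 29 x 441.17180258555453 460.7849742405676 mid 450.97838841306105 z 162.87701325301666
0 76 n 28 x 439.4833549516993 456.72106556107803 mid 448.1022102563887 z 159.29986285420821
0 82 n 30 x 439.3354417496 456.9572795579639 mid 448.1463606537819 z 153.71012864243448
0 88 n 9 x 439.5934597641739 455.3233223195782 mid 447.45839104187604 z 145.66612905767803
y range 31.71177214410286 87.18758408745666
circle y,z,r 59.44694432183905 138.37032573717818 27.56321262006957
fixed r [ 59.3 136.1]
3 28 n 1 x 446.00098854814235 446.00098854814235 mid 
[... 453 characters left out ...]
450.28805295821405 z 160.530262371832
3 64 n 62 x 425.8573703589705 474.80865918667047 mid 450.3330147728205 z 159.24100607655276
3 70 n 29 x 441.1294994876799 460.86375168842676 mid 450.99662558805335 z 163.1631257841966
3 76 n 27 x 439.491186093014 456.81113934797924 mid 448.1511627204966 z 159.41969557803955
3 82 n 30 x 439.36046959910385 457.11482876346275 mid 448.2376491812833 z 153.33619693226973
3 88 n 8 x 441.51763278473146 455.33027298640656 mid 448.423952885569 z 146.19197237211046
y range 29.77103379970463 87.19832174277322
circle y,z,r 59.54546301587869 138.58553310414334 27.407173332466932
fixed r [ 59.3 136.1]
side 332 [445.8  51.5 136.6] [435.8  29.6 106.5] [465.5  83.7 164.7]
```

drive_tool:
  increments:
    - {"x": 0, "y": 0, "z": 0, "spin": 0.004, "grip": 1}
    - {"x": 0, "y": 0, "z": 0, "spin": 0, "grip": 1}

```text
time_s: 8.3
tool_pos: [416.4, 375.5, 411.2]
tool_rot: [-3.142, -0.0, -3.082]
force: [-0.4, -0.0, 0.9]
finger_gap: 0.999
```

Run:
```python
from h import *
show(); print(inc([449.5,59.3,400])/50)
```

```text
t 8.3 pos [416.4 375.5 411.2] yaw -176.6 rp [-3.142 -0.   ] F [-0.37 -0.    0.93] T [-0.03  0.    0.02] gap 0.999
[-0.28587526 -6.35121054  0.22422997]
```

drive_tool:
  increments:
    - {"x": 0, "y": -0.25, "z": 0, "spin": 0, "grip": 1}
    - {"x": -0.026, "y": -0.5, "z": 0, "spin": 0, "grip": 1}
    - {"x": -0.026, "y": -0.5, "z": 0, "spin": 0, "grip": 1}
    - {"x": -0.026, "y": -0.5, "z": 0, "spin": 0, "grip": 1}
    - {"x": -0.026, "y": -0.5, "z": 0, "spin": 0, "grip": 1}
    - {"x": -0.026, "y": -0.5, "z": 0, "spin": 0, "grip": 1}
    - {"x": -0.026, "y": -0.5, "z": 0, "spin": 0, "grip": 1}
    - {"x": -0.026, "y": -0.5, "z": 0, "spin": 0, "grip": 1}
    - {"x": -0.026, "y": -0.5, "z": 0, "spin": 0, "grip": 1}
    - {"x": -0.026, "y": -0.5, "z": 0, "spin": 0, "grip": 1}
    - {"x": -0.026, "y": -0.5, "z": 0, "spin": 0, "grip": 1}
    - {"x": -0.026, "y": -0.5, "z": 0, "spin": 0, "grip": 1}
    - {"x": 0, "y": -0.4, "z": 0, "spin": 0, "grip": 1}
    - {"x": 0, "y": -0.2, "z": 0, "spin": 0, "grip": 1}
    - {"x": 0, "y": 0, "z": 0, "spin": 0, "grip": 1}
    - {"x": 0, "y": 0, "z": 0, "spin": 0, "grip": 1}

```text
time_s: 9.9
tool_pos: [449.1, 59.5, 411.2]
tool_rot: [3.141, -0.0, -3.083]
force: [0.2, 0.2, -0.4]
finger_gap: 0.999
```

Run:
```python
from h import *
show(); print(inc([449.5,59.3,287])/50)
```

```text
t 9.9 pos [449.1  59.5 411.2] yaw -176.66 rp [ 3.141 -0.   ] F [ 0.24  0.22 -0.38] T [ 0.   -0.02  0.01] gap 0.999
[-0.00728134 -0.00537587  2.48434354]
```

drive_tool:
  increments:
    - {"x": -0.007, "y": -0.005, "z": 0.3, "spin": 0, "grip": 1}
    - {"x": 0, "y": 0, "z": 0.4, "spin": 0, "grip": 1}
    - {"x": 0, "y": 0, "z": 0.4, "spin": 0, "grip": 1}
    - {"x": 0, "y": 0, "z": 0.4, "spin": 0, "grip": 1}
    - {"x": 0, "y": 0, "z": 0.4, "spin": 0, "grip": 1}
    - {"x": 0, "y": 0, "z": 0.3, "spin": 0, "grip": 1}
    - {"x": 0, "y": 0, "z": 0.2, "spin": 0, "grip": 1}
    - {"x": 0, "y": 0, "z": 0.08, "spin": 0, "grip": 1}
    - {"x": 0, "y": 0, "z": 0, "spin": 0, "grip": 1}

```text
time_s: 10.8
tool_pos: [449.7, 59.5, 287.0]
tool_rot: [3.141, -0.001, -3.082]
force: [-0.1, -0.7, -0.4]
finger_gap: 0.998
```

Run:
```python
from h import *
show()
s=snap("side",4); crop(s,200,130,340,280,5,"pics/cs4.png")
```

```text
t 10.8 pos [449.7  59.5 287. ] yaw -176.59 rp [ 3.141e+00 -1.000e-03] F [-0.12 -0.71 -0.44] T [-0.01 -0.01 -0.01] gap 0.998
```

View pics/cs4.png

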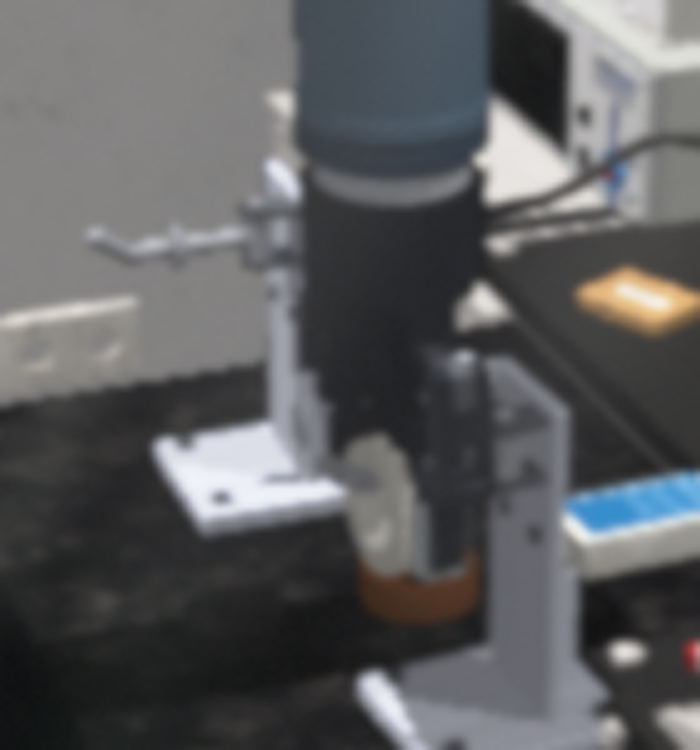

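The pads straddle the roll: the near finger is at (440,540) and the roll at (385,500) in the crop. I'll close gently.

drive_tool:
  increments:
    - {"x": 0, "y": 0, "z": 0, "spin": 0, "grip": 0.7}
    - {"x": 0, "y": 0, "z": 0, "spin": 0, "grip": 0.5}
    - {"x": 0, "y": 0, "z": 0, "spin": 0, "grip": 0.4}
    - {"x": 0, "y": 0, "z": 0, "spin": 0, "grip": 0.3}
    - {"x": 0, "y": 0, "z": 0, "spin": 0, "grip": 0.2}
    - {"x": 0, "y": 0, "z": 0, "spin": 0, "grip": 0.2}
  grip_force: 25

```text
time_s: 11.45
tool_pos: [449.9, 59.1, 287.7]
tool_rot: [-3.141, 0.001, -3.083]
force: [-0.9, 0.8, 5.3]
finger_gap: 0.678
```

Run:
```python
from h import *
show()
```

```text
t 11.45 pos [449.9  59.1 287.7] yaw -176.64 rp [-3.141e+00  1.000e-03] F [-0.86  0.83  5.32] T [0.06 0.12 0.02] gap 0.678
```

drive_tool:
  increments:
    - {"x": 0, "y": 0, "z": -0.04, "spin": 0, "grip": 0.2}
    - {"x": 0, "y": 0, "z": -0.08, "spin": 0, "grip": 0.2}
    - {"x": 0, "y": 0, "z": -0.08, "spin": 0, "grip": 0.2}
    - {"x": 0, "y": 0, "z": -0.08, "spin": 0, "grip": 0.2}
    - {"x": 0, "y": 0, "z": -0.06, "spin": 0, "grip": 0.2}
    - {"x": 0, "y": 0, "z": -0.04, "spin": 0, "grip": 0.2}
    - {"x": 0, "y": 0, "z": 0, "spin": 0, "grip": 0.2}

```text
time_s: 12.15
tool_pos: [449.8, 59.1, 306.5]
tool_rot: [-3.141, 0.001, -3.083]
force: [-0.8, 0.7, -0.1]
finger_gap: 0.678
```

Run:
```python
from h import *
show()
s=snap("side",5); crop(s,240,190,320,270,8,"pics/cs5.png")
t=snap("top",5); crop(t,260,215,330,330,5,"pics/ct5.png")
```

```text
t 12.15 pos [449.8  59.1 306.5] yaw -176.63 rp [-3.141e+00  1.000e-03] F [-0.8   0.75 -0.15] T [-0.01  0.03  0.01] gap 0.678
```

View pics/cs5.png

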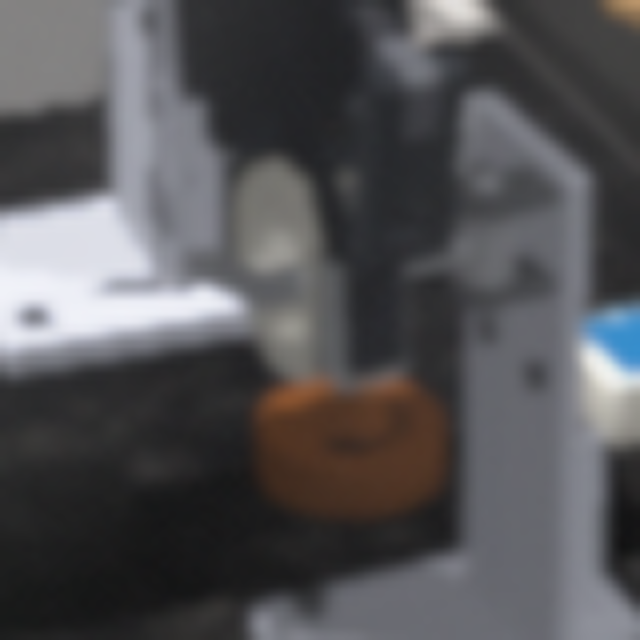

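Run:
```python
from h import *
np.set_printoptions(precision=1,suppress=True)
for tag in(3,4,5):
    s=load(f"side{tag}.npz"); S=cloud(s); im=s["pixels"].astype(int)
    k=(S[...,0]>430)&(S[...,0]<475)&(S[...,1]>10)&(S[...,1]<100)&(S[...,2]>95)&(S[...,2]<200)&(im[...,0]>im[...,2]+8)&(im[...,0]>120)
    v,u=np.nonzero(k); print(tag,k.sum(),S[k].mean(0),"u",u.min(),u.max(),"v",v.min(),v.max(),"zmin/max",np.percentile(S[k][:,2],[2,98]),"x",np.percentile(S[k][:,0],[2,50,98]))
s=load("side3.npz")
for z in(136.5,155): print(proj(s,[[440.5,59.3,z+29.5],[440.5,59.3,z-29.5]]))
```

```text
3 147 [443.7  51.8 134.3] u 271 286 v 217 244 zmin/max [107.5 162.5] x [437.6 441.  457.5]
4 7 [445.5  67.9 116.7] u 274 276 v 235 238 zmin/max [114.9 118.1] x [442.  445.6 449.3]
5 3 [441.8  42.5 130.2] u 277 279 v 237 237 zmin/max [128.1 132.4] x [439.9 440.3 444.9]
[[274.5 218.5]
 [274.7 243. ]]
[[274.4 210.6]
 [274.6 235.5]]
```

drive_tool:
  increments:
    - {"x": 0.06, "y": 0, "z": 0, "spin": 0, "grip": 0.2}
    - {"x": 0.12, "y": 0, "z": 0, "spin": 0, "grip": 0.2}
    - {"x": 0.12, "y": 0, "z": 0, "spin": 0, "grip": 0.2}
    - {"x": 0.12, "y": 0, "z": 0, "spin": 0, "grip": 0.2}
    - {"x": 0.06, "y": 0, "z": 0, "spin": 0, "grip": 0.2}

```text
time_s: 12.75
tool_pos: [424.9, 57.7, 306.2]
tool_rot: [3.142, -0.0, -3.083]
force: [-0.1, -0.3, -0.8]
finger_gap: 0.678
```

Run:
```python
from h import *
show()
```

```text
t 12.75 pos [424.9  57.7 306.2] yaw -176.64 rp [ 3.142 -0.   ] F [-0.09 -0.28 -0.81] T [-0.01 -0.05  0.03] gap 0.678
```

drive_tool:
  increments:
    - {"x": 0.12, "y": 0, "z": 0, "spin": 0, "grip": 0.2}
    - {"x": 0.15, "y": 0, "z": 0, "spin": 0, "grip": 0.2}
    - {"x": 0.2, "y": 0, "z": 0, "spin": 0, "grip": 0.2}
    - {"x": 0.25, "y": 0, "z": 0, "spin": 0, "grip": 0.2}
    - {"x": 0.25, "y": 0, "z": 0, "spin": 0, "grip": 0.2}
    - {"x": 0.1, "y": 0, "z": 0, "spin": 0.006, "grip": 0.2}
    - {"x": 0, "y": 0, "z": 0, "spin": 0.0068, "grip": 0.2}
    - {"x": 0, "y": 0, "z": 0, "spin": 0, "grip": 0.2}

```text
time_s: 13.55
tool_pos: [371.4, 54.5, 306.3]
tool_rot: [-3.142, 0.0, 3.119]
force: [-0.6, 0.7, -0.6]
finger_gap: 0.683
```

Run:
```python
from h import *
show(); print(inc([367,325.5,306.3])/50)
s=snap("side",6); crop(s,220,170,320,280,6,"pics/cs6.png")
```

```text
t 13.55 pos [371.4  54.5 306.3] yaw 178.73 rp [-3.142  0.   ] F [-0.57  0.74 -0.61] T [-0.04  0.01  0.01] gap 0.683
[2.09123292e-01 5.41571590e+00 1.47109048e-04]
```

View pics/cs6.png

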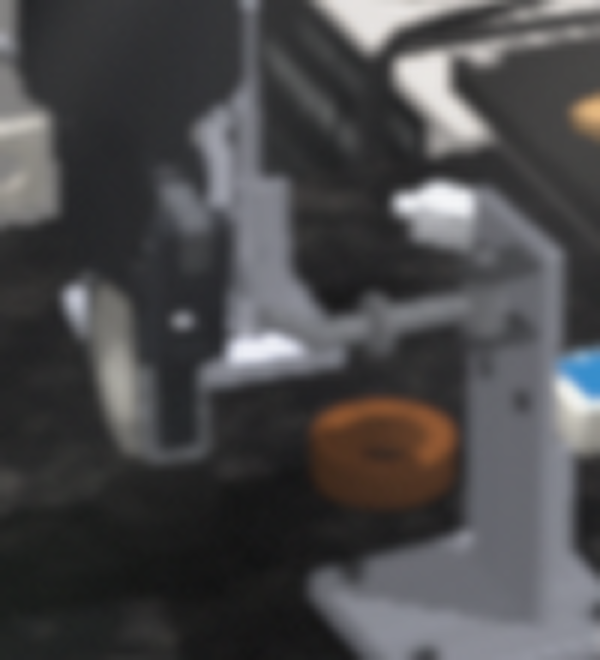

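The roll is in the jaws (front face at crop (120,380)) and clear of hook_1's tip (250,190). I'll carry it across to hook_2.

drive_tool:
  increments:
    - {"x": 0.04, "y": 0.2, "z": 0, "spin": 0, "grip": 0.2}
    - {"x": 0.04, "y": 0.4, "z": 0, "spin": 0, "grip": 0.2}
    - {"x": 0.04, "y": 0.5, "z": 0, "spin": 0, "grip": 0.2}
    - {"x": 0.04, "y": 0.5, "z": 0, "spin": 0, "grip": 0.2}
    - {"x": 0.05, "y": 0.5, "z": 0, "spin": 0, "grip": 0.2}
    - {"x": 0, "y": 0.5, "z": 0, "spin": 0, "grip": 0.2}
    - {"x": 0, "y": 0.5, "z": 0, "spin": 0, "grip": 0.2}
    - {"x": 0, "y": 0.5, "z": 0, "spin": 0, "grip": 0.2}
    - {"x": 0, "y": 0.5, "z": 0, "spin": 0, "grip": 0.2}
    - {"x": 0, "y": 0.5, "z": 0, "spin": 0, "grip": 0.2}
    - {"x": 0, "y": 0.4, "z": 0, "spin": 0, "grip": 0.2}
    - {"x": 0, "y": 0.3, "z": 0, "spin": 0, "grip": 0.2}
    - {"x": 0, "y": 0.12, "z": 0, "spin": 0, "grip": 0.2}
    - {"x": 0, "y": 0, "z": 0, "spin": 0, "grip": 0.2}

```text
time_s: 15.0
tool_pos: [367.5, 326.2, 306.0]
tool_rot: [-3.141, -0.0, 3.121]
force: [0.5, -0.3, -0.9]
finger_gap: 0.678
```

Run:
```python
from h import *
show(); print(inc([367,325.5,306.3])/50)
s=snap("side",7); crop(s,200,150,300,250,7,"pics/cs7.png")
```

```text
t 15.0 pos [367.5 326.2 306. ] yaw 178.84 rp [-3.141 -0.   ] F [ 0.47 -0.35 -0.92] T [ 0.02  0.   -0.06] gap 0.678
[ 0.00896434 -0.01512383 -0.00525384]
```

View pics/cs7.png

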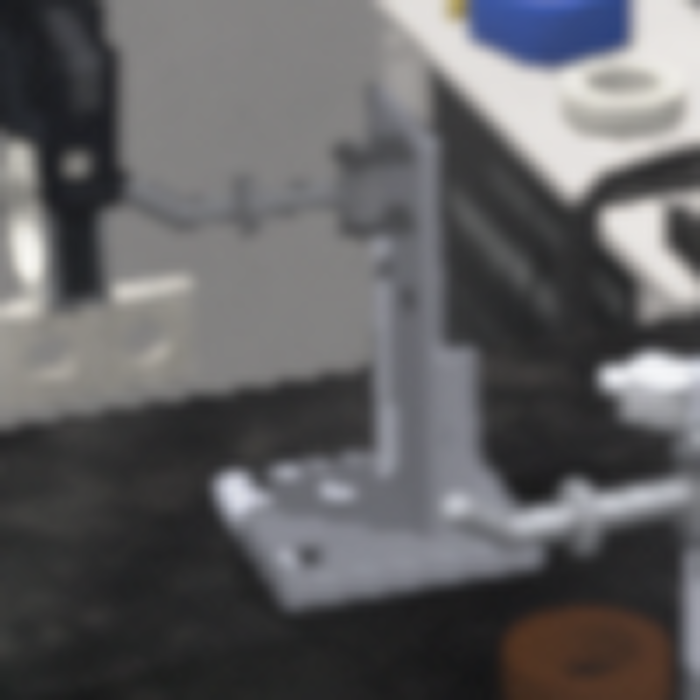

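drive_tool:
  increments:
    - {"x": 0, "y": -0.015, "z": 0, "spin": 0, "grip": 0.2}
    - {"x": -0.06, "y": 0, "z": 0, "spin": 0, "grip": 0.2}
    - {"x": -0.12, "y": 0, "z": 0, "spin": 0, "grip": 0.2}
    - {"x": -0.12, "y": 0, "z": 0, "spin": 0, "grip": 0.2}
    - {"x": -0.12, "y": 0, "z": 0, "spin": 0, "grip": 0.2}
    - {"x": -0.12, "y": 0, "z": 0, "spin": 0, "grip": 0.2}
    - {"x": -0.06, "y": 0, "z": 0, "spin": 0, "grip": 0.2}

```text
time_s: 15.75
tool_pos: [398.6, 324.2, 306.2]
tool_rot: [3.142, 0.0, 3.119]
force: [-0.0, 0.8, -0.7]
finger_gap: 0.679
```

Run:
```python
from h import *
show(); print(inc([422.5,324.4,306.0])/50)
```

```text
t 15.75 pos [398.6 324.2 306.2] yaw 178.73 rp [3.142 0.   ] F [-0.01  0.8  -0.75] T [-0.03 -0.02  0.03] gap 0.679
[-0.4787829   0.0137062   0.00380264]
```

drive_tool:
  increments:
    - {"x": -0.1, "y": 0.012, "z": 0, "spin": 0, "grip": 0.2}
    - {"x": -0.12, "y": 0, "z": 0, "spin": 0, "grip": 0.2}
    - {"x": -0.12, "y": 0, "z": 0, "spin": 0, "grip": 0.2}
    - {"x": -0.08, "y": 0, "z": 0, "spin": 0, "grip": 0.2}
    - {"x": -0.06, "y": 0, "z": 0, "spin": 0, "grip": 0.2}
    - {"x": 0, "y": 0, "z": 0, "spin": 0, "grip": 0.2}

```text
time_s: 16.35
tool_pos: [422.1, 324.4, 306.2]
tool_rot: [3.142, 0.0, 3.12]
force: [-0.9, 0.3, -0.5]
finger_gap: 0.682
```

Run:
```python
from h import *
show(); print(inc([422.5,324.4,289.5])/50)
s=snap("side",8); crop(s,200,150,300,250,7,"pics/cs8.png")
```

```text
t 16.35 pos [422.1 324.4 306.2] yaw 178.74 rp [3.142 0.   ] F [-0.88  0.33 -0.49] T [-0.03 -0.05 -0.  ] gap 0.682
[-0.00764047  0.00073366  0.33418493]
```

View pics/cs8.png

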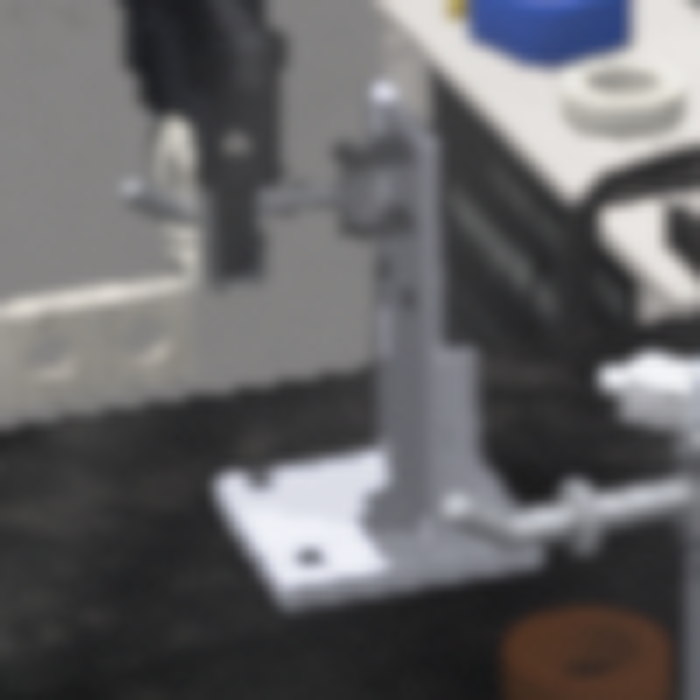

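The tip (135,185) sticks out through the roll's hole. I'll lower it.

drive_tool:
  increments:
    - {"x": 0, "y": 0, "z": 0.05, "spin": 0, "grip": 0.2}
    - {"x": 0, "y": 0, "z": 0.08, "spin": 0, "grip": 0.2}
    - {"x": 0, "y": 0, "z": 0.08, "spin": 0, "grip": 0.2}
    - {"x": 0, "y": 0, "z": 0.06, "spin": 0, "grip": 0.2}
    - {"x": 0, "y": 0, "z": 0.05, "spin": 0, "grip": 0.2}
    - {"x": 0, "y": 0, "z": 0, "spin": 0, "grip": 0.2}

```text
time_s: 17.0
tool_pos: [421.8, 324.5, 290.0]
tool_rot: [3.141, 0.0, 3.12]
force: [0.1, 1.1, -0.2]
finger_gap: 0.678
```

Run:
```python
from h import *
show()
```

```text
t 17.0 pos [421.8 324.5 290. ] yaw 178.76 rp [3.141 0.   ] F [ 0.14  1.05 -0.21] T [ 0.05 -0.01 -0.01] gap 0.678
```

drive_tool:
  increments:
    - {"x": -0.02, "y": 0, "z": 0, "spin": 0, "grip": 0.2}
    - {"x": -0.02, "y": 0, "z": 0, "spin": 0, "grip": 0.2}
    - {"x": -0.02, "y": 0, "z": 0, "spin": 0, "grip": 0.2}
    - {"x": -0.02, "y": 0, "z": 0, "spin": 0, "grip": 0.2}
    - {"x": -0.01, "y": 0, "z": 0, "spin": 0, "grip": 0.2}

```text
time_s: 17.5
tool_pos: [426.4, 324.3, 290.2]
tool_rot: [-3.142, 0.0, 3.12]
force: [-0.4, 0.1, 0.4]
finger_gap: 0.676
```

Run:
```python
from h import *
show()
```

```text
t 17.5 pos [426.4 324.3 290.2] yaw 178.75 rp [-3.142  0.   ] F [-0.43  0.07  0.36] T [-0.05 -0.    0.03] gap 0.676
```

drive_tool:
  increments:
    - {"x": -0.01, "y": 0, "z": 0, "spin": 0, "grip": 0.2}
    - {"x": -0.01, "y": 0, "z": 0, "spin": 0, "grip": 0.2}
    - {"x": 0, "y": 0, "z": 0, "spin": 0, "grip": 0.2}

```text
time_s: 17.8
tool_pos: [427.3, 324.3, 290.2]
tool_rot: [3.142, 0.0, 3.12]
force: [0.0, -0.0, -0.3]
finger_gap: 0.676
```

Run:
```python
from h import *
show()
```

```text
t 17.8 pos [427.3 324.3 290.2] yaw 178.75 rp [3.142 0.   ] F [ 0.03 -0.05 -0.28] T [-0.01 -0.05  0.05] gap 0.676
```

drive_tool:
  increments:
    - {"x": -0.01, "y": 0, "z": 0, "spin": 0, "grip": 0.2}
    - {"x": -0.01, "y": 0, "z": 0, "spin": 0, "grip": 0.2}
    - {"x": 0, "y": 0, "z": 0, "spin": 0, "grip": 0.2}

```text
time_s: 18.1
tool_pos: [428.0, 324.3, 290.2]
tool_rot: [-3.142, -0.001, 3.12]
force: [-0.2, 0.1, 0.4]
finger_gap: 0.679
```

Run:
```python
from h import *
show()
```

```text
t 18.1 pos [428.  324.3 290.2] yaw 178.76 rp [-3.142e+00 -1.000e-03] F [-0.25  0.13  0.36] T [-0.02  0.13  0.02] gap 0.679
```

drive_tool:
  increments:
    - {"x": -0.01, "y": 0, "z": 0, "spin": 0, "grip": 0.2}
    - {"x": -0.01, "y": 0, "z": 0, "spin": 0, "grip": 0.2}
    - {"x": 0, "y": 0, "z": 0, "spin": 0, "grip": 0.2}

```text
time_s: 18.4
tool_pos: [428.6, 324.3, 290.0]
tool_rot: [-3.141, -0.002, 3.12]
force: [-6.0, 0.3, 2.1]
finger_gap: 0.682
```

Run:
```python
from h import *
show()
```

```text
t 18.4 pos [428.6 324.3 290. ] yaw 178.76 rp [-3.141e+00 -2.000e-03] F [-6.01  0.35  2.13] T [0.13 0.65 0.02] gap 0.682
```

drive_tool:
  increments:
    - {"x": 0.01, "y": 0, "z": 0, "spin": 0, "grip": 0.2}
    - {"x": 0, "y": 0, "z": 0.015, "spin": 0, "grip": 0.2}
    - {"x": 0, "y": 0, "z": 0.01, "spin": 0, "grip": 0.2}
    - {"x": 0, "y": 0, "z": 0, "spin": 0, "grip": 0.2}

```text
time_s: 18.8
tool_pos: [428.4, 324.3, 288.9]
tool_rot: [-3.142, -0.001, 3.12]
force: [-5.0, 0.6, 2.4]
finger_gap: 0.681
```

Run:
```python
from h import *
show()
```

```text
t 18.8 pos [428.4 324.3 288.9] yaw 178.76 rp [-3.142e+00 -1.000e-03] F [-4.97  0.61  2.39] T [0.06 0.72 0.08] gap 0.681
```

drive_tool:
  increments:
    - {"x": 0.006, "y": 0, "z": 0, "spin": 0, "grip": 0.2}
    - {"x": 0, "y": 0, "z": 0, "spin": 0, "grip": 0.2}
    - {"x": 0, "y": 0, "z": 0, "spin": 0, "grip": 0.4}
    - {"x": 0, "y": 0, "z": 0, "spin": 0, "grip": 0.5}
    - {"x": 0, "y": 0, "z": 0, "spin": 0, "grip": 0.6}
    - {"x": 0, "y": 0, "z": 0, "spin": 0, "grip": 0.8}
    - {"x": 0, "y": 0, "z": 0, "spin": 0, "grip": 1}
    - {"x": 0, "y": 0, "z": 0, "spin": 0, "grip": 1}
    - {"x": 0, "y": 0, "z": 0, "spin": 0, "grip": 1}

```text
time_s: 19.7
tool_pos: [428.4, 324.3, 289.0]
tool_rot: [3.142, 0.0, 3.12]
force: [0.7, 0.3, -1.4]
finger_gap: 0.999
```

Run:
```python
from h import *
show()
s=snap("side",9); crop(s,200,150,300,250,7,"pics/cs9.png")
```

```text
t 19.7 pos [428.4 324.3 289. ] yaw 178.76 rp [3.142 0.   ] F [ 0.68  0.3  -1.36] T [-0.01 -0.04 -0.  ] gap 0.999
```

View pics/cs9.png

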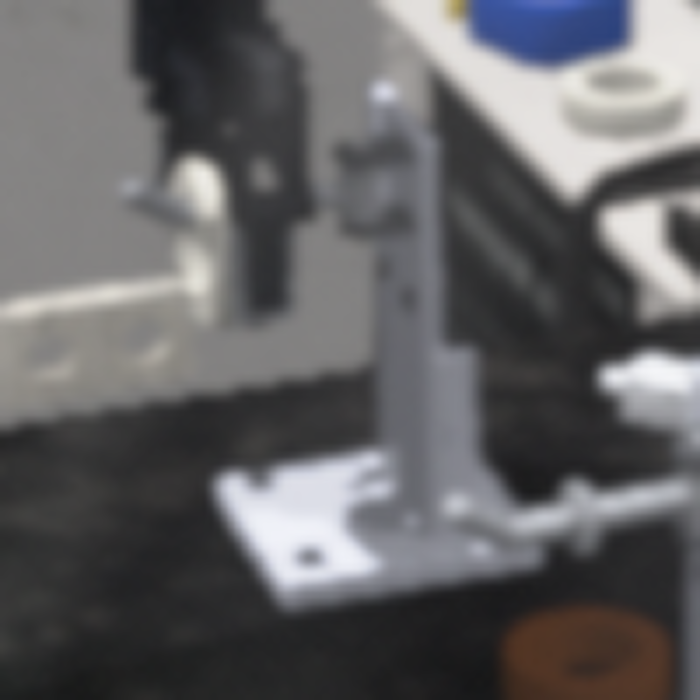

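The roll hangs on hook_2 (200,240) with the jaws open. I'll rise straight up, clear the view and check.

drive_tool:
  increments:
    - {"x": 0, "y": 0, "z": -0.1, "spin": 0, "grip": 1}
    - {"x": 0, "y": 0, "z": -0.2, "spin": 0, "grip": 1}
    - {"x": 0, "y": 0, "z": -0.4, "spin": 0, "grip": 1}
    - {"x": 0, "y": 0, "z": -0.5, "spin": 0, "grip": 1}
    - {"x": 0, "y": 0, "z": -0.6, "spin": 0, "grip": 1}
    - {"x": 0, "y": 0, "z": -0.6, "spin": 0, "grip": 1}
    - {"x": 0, "y": -0.4, "z": 0, "spin": 0, "grip": -1}
    - {"x": 0, "y": -0.5, "z": 0, "spin": 0, "grip": -1}
    - {"x": 0, "y": -0.5, "z": 0, "spin": 0, "grip": -1}
    - {"x": 0, "y": -0.5, "z": 0, "spin": 0, "grip": -1}
    - {"x": 0, "y": -0.4, "z": 0, "spin": 0, "grip": -1}
    - {"x": 0, "y": -0.2, "z": 0, "spin": 0, "grip": -1}
    - {"x": 0, "y": 0, "z": 0, "spin": 0, "grip": -1}

```text
time_s: 21.05
tool_pos: [425.8, 198.5, 409.7]
tool_rot: [3.141, 0.001, 3.118]
force: [-0.3, 0.0, 0.1]
finger_gap: 0.006
```

```bash
cat > chk.py <<'E'
from h import *
import sys
np.set_printoptions(precision=1,suppress=True)
tag=sys.argv[1]
show()
t=snap("top",tag); s=snap("side",tag)
crop(t,100,215,320,330,3.6,f"pics/ct{tag}.png"); crop(s,200,130,340,270,5,f"pics/cs{tag}.png")
P=cloud(t)
q=P[(P[...,0]>405)&(P[...,0]<450)&(P[...,1]>280)&(P[...,1]<368)&(P[...,2]>143)&(P[...,2]<175)]
w=[]
for y in list(range(299,317,4))+list(range(333,351,4)):
    k=q[abs(q[:,1]-y)<3]
    if len(k): print(y,"n",len(k),"x",k[:,0].min(),k[:,0].max(),"mid",(k[:,0].min()+k[:,0].max())/2); w.append((k[:,0].min()+k[:,0].max())/2)
print("mean x",np.mean(w))
from scipy.optimize import least_squares
r=q[abs(q[:,0]-np.mean(w))<7]
print("y,z",least_squares(lambda p:np.hypot(r[:,1]-p[0],r[:,2]-p[1])-29.5,[324,136],loss="soft_l1").x)
b=P[(P[...,0]>388)&(P[...,0]<412)&(P[...,1]>310)&(P[...,1]<340)&(P[...,2]>146)&(P[...,2]<175)]; print("hook2 tip pts",len(b),b.mean(0) if len(b) else 0)
b=P[(P[...,0]>448)&(P[...,0]<466)&(P[...,1]>310)&(P[...,1]<340)&(P[...,2]>146)&(P[...,2]<159)]; print("hook2 inner",len(b),b.mean(0) if len(b) else 0)
E
python3 chk.py 10
```

```text
t 21.05 pos [425.8 198.5 409.7] yaw 178.65 rp [3.1 0. ] F [-0.2  0.1  0.1] T [ 0. -0.  0.] gap 0.006
mean x nan
y,z [324. 136.]
hook2 tip pts 0 0
hook2 inner 0 0
  return _methods._mean(a, axis=axis, dtype=dtype,
  ret = ret.dtype.type(ret / rcount)
```

View pics/ct10.png

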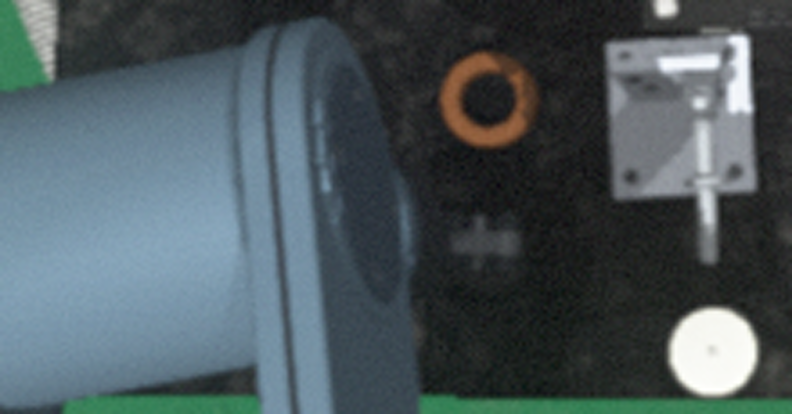

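The arm hides hook_2 in this view. Hook_1 is empty, bar from (704,100) to (708,260) in the crop. I'll measure hook_1, move to its pre-push pose, and check the roll from there.

Run:
```python
from h import *
np.set_printoptions(precision=1,suppress=True)
P=cloud(load("top10.npz"))
for a in range(412,500,6):
    m=(P[...,0]>a)&(P[...,0]<=a+6)&(P[...,1]>35)&(P[...,1]<85)&(P[...,2]>144)&(P[...,2]<175)
    q=P[m]; print(a,len(q),q.mean(0) if len(q) else "", (q[:,1].min(),q[:,1].max()) if len(q) else "")
print(inc([434,33.7,409.7])/50)
```

```text
412 0  
418 20 [421.2  57.5 163.8] (np.float64(52.76777357589691), np.float64(62.470344504001055))
424 18 [427.5  57.7 160.2] (np.float64(52.87495623313738), np.float64(62.668377298180765))
430 15 [433.7  58.8 157.2] (np.float64(54.85142153607112), np.float64(62.905588897054784))
436 15 [439.6  59.  153.8] (np.float64(55.03544304393242), np.float64(63.01085065132234))
442 15 [445.4  59.1 153.4] (np.float64(55.2008375446979), np.float64(63.08949097545336))
448 14 [451.2  59.1 154.3] (np.float64(55.22740960053219), np.float64(63.102130286926275))
454 18 [457.4  60.5 154.3] (np.float64(55.30431372660136), np.float64(69.06783533054609))
460 26 [462.5  58.7 157.3] (np.float64(49.533604176216876), np.float64(68.99700951984627))
466 16 [468.8  61.  153.5] (np.float64(55.45730076536873), np.float64(65.42513812402946))
472 15 [474.8  61.4 153.7] (np.float64(57.45224059489386), np.float64(65.5515218859369))
478 15 [480.7  61.5 153.7] (np.float64(57.50119454742294), np.float64(65.56034616951116))
484 15 [486.6  61.6 153.3] (np.float64(57.6588081649127), np.float64(65.57980233639327))
490 20 [493.2  62.  156.2] (np.float64(57.689624274292434), np.float64(66.94585567183537))
496 26 [499.3  62.5 164. ] (np.float64(55.51584757649453), np.float64(71.06573163772624))
[-0.2 -3.3 -0. ]
```

drive_tool:
  increments:
    - {"x": 0, "y": -0.2, "z": 0, "spin": 0.02, "grip": -1}
    - {"x": 0, "y": -0.4, "z": 0, "spin": 0, "grip": -1}
    - {"x": 0, "y": -0.4, "z": 0, "spin": 0, "grip": -1}
    - {"x": 0, "y": -0.4, "z": 0, "spin": 0, "grip": -1}
    - {"x": 0, "y": -0.4, "z": 0, "spin": 0, "grip": -1}
    - {"x": 0, "y": -0.4, "z": 0, "spin": 0, "grip": -1}
    - {"x": 0, "y": -0.4, "z": 0, "spin": 0, "grip": -1}
    - {"x": 0, "y": -0.3, "z": 0, "spin": 0, "grip": -1}
    - {"x": 0, "y": -0.1, "z": 0, "spin": 0.02, "grip": -1}
    - {"x": 0, "y": 0, "z": 0, "spin": 0.02, "grip": -1}
    - {"x": 0, "y": 0, "z": 0, "spin": 0.02, "grip": -1}
    - {"x": 0, "y": 0, "z": 0, "spin": 0.02, "grip": -1}
    - {"x": 0, "y": 0, "z": 0, "spin": 0.02, "grip": -1}
    - {"x": 0, "y": 0, "z": 0, "spin": 0.02, "grip": -1}
    - {"x": 0, "y": 0, "z": 0, "spin": 0.02, "grip": -1}
    - {"x": 0, "y": 0, "z": 0, "spin": 0.02, "grip": -1}
    - {"x": 0, "y": 0, "z": 0, "spin": 0.02, "grip": -1}
    - {"x": 0, "y": 0, "z": 0, "spin": 0.02, "grip": -1}
    - {"x": 0, "y": 0, "z": 0, "spin": 0, "grip": -1}

```text
time_s: 23.05
tool_pos: [405.2, 51.6, 409.0]
tool_rot: [3.141, -0.0, 1.738]
force: [-0.4, 0.3, 0.1]
finger_gap: 0.002
```

```bash
python3 chk.py 11; python3 -c "
from h import *
print(inc([434,33.7,311])/50)"
```

```text
t 23.05 pos [405.2  51.6 409. ] yaw 99.57 rp [ 3.1 -0. ] F [-0.4  0.3  0.1] T [-0.  -0.   0.1] gap 0.002
299 n 31 x 418.0961823696572 435.68012946484953 mid 426.88815591725336
303 n 38 x 419.9605372064592 435.68012946484953 mid 427.82033333565437
307 n 37 x 419.8939620086709 435.49980167242546 mid 427.69688184054814
311 n 40 x 419.8592127904589 435.44681159161615 mid 427.65301219103753
315 n 38 x 419.80387250239187 439.5834103606213 mid 429.6936414315066
333 n 32 x 419.6620525203033 439.09649047552733 mid 429.3792714979153
337 n 29 x 419.63232701826377 437.2376662609217 mid 428.4349966395927
341 n 26 x 419.6146720262235 436.9790370689791 mid 428.2968545476013
345 n 22 x 419.5929442351385 437.00217952789126 mid 428.29756188151487
349 n 18 x 419.5835369763665 437.0568523205839 mid 428.3201946484752
mean x 428.2480903931099
y,z [326.6 136. ]
hook2 tip pts 48 [403.1 324.7 161. ]
hook2 inner 48 [456.4 323.5 153.3]
[-0.44681762  0.50877015  1.96020285]
```

View pics/ct11.png

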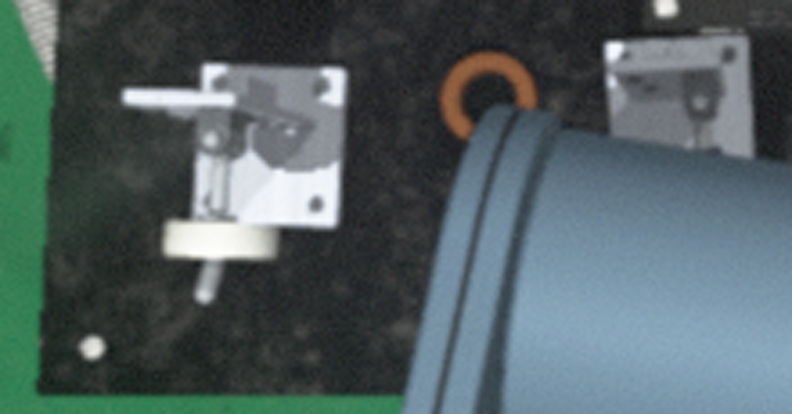

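View pics/cs11.png

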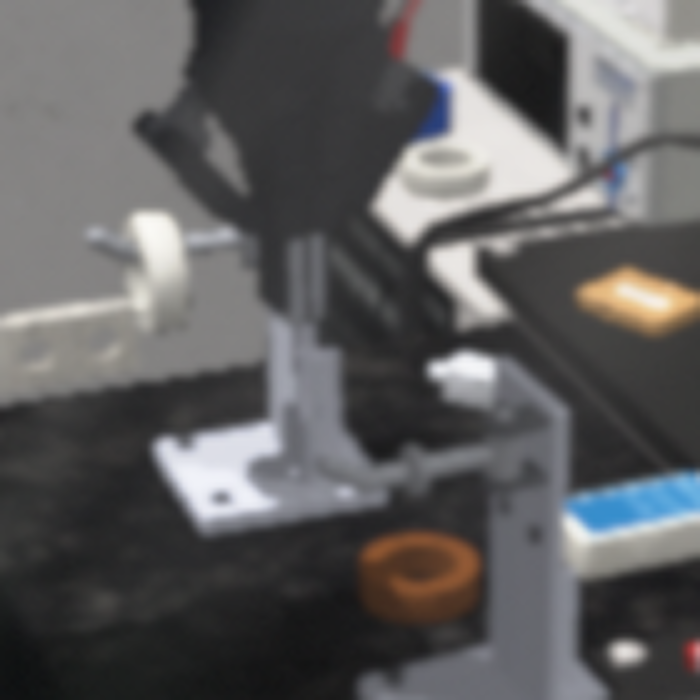

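The roll hangs on hook_2 against the collar (crop (220,240)), and hook_2 is still out. Its lateral centre fits are a bit off, so I'll check the extents before continuing.

Run:
```python
from h import *
np.set_printoptions(precision=1,suppress=True)
t=load("top11.npz"); P=cloud(t); im=t["pixels"].astype(int)
for v in (277,279,281,283,285,287): print(v,[ (u,P[v,u].round(0).astype(int).tolist()) for u in range(143,181,3)] if v in(279,283) else "", np.nonzero(im[v,130:200,0]>150)[0]+130)
q=P[(P[...,0]>421)&(P[...,0]<434)&(P[...,1]>280)&(P[...,1]<368)&(P[...,2]>100)&(P[...,2]<175)]
print(q.min(0),q.max(0))
from scipy.optimize import least_squares
for z0 in(143,150,155):
    r=q[q[:,2]>z0]; print(least_squares(lambda p:np.hypot(r[:,1]-p[0],r[:,2]-p[1])-29.5,[324,136],loss="soft_l1").x)
s=load("side11.npz"); S=cloud(s); k=(S[...,0]>405)&(S[...,0]<450)&(S[...,1]>280)&(S[...,1]<368)&(S[...,2]>95)&(S[...,2]<175)
k[:,:]&=s["pixels"][...,0]>150
r=S[k]; v,u=np.nonzero(k);print("side",r.mean(0),np.percentile(r,[2,98],axis=0),u.min(),u.max(),v.min(),v.max())
```

```text
277  [147 148 149 150 151 152 153 154 155 156 157 158 159 160 161 162 163 164
 165 166 167 168 169 170 171 172 173 174 175 176 177 178 179 180 181 182
 183 184 185 186 187 188 189 190 191 192]
279 [(143, [434, 415, 2]), (146, [431, 353, 149]), (149, [431, 344, 158]), (152, [431, 336, 163]), (155, [431, 329, 167]), (158, [431, 325, 163]), (161, [431, 319, 163]), (164, [431, 313, 162]), (167, [431, 309, 159]), (170, [432, 305, 153]), (173, [432, 301, 147]), (176, [432, 297, 140]), (179, [434, 334, -5])] [146 147 148 149 150 151 152 153 154 155 156 157 158 159 160 161 162 163
 164 165 166 167 168 169 170 171 172 173 174]
281  [146 147 148 149 150 151 152 153 154 155 156 157 158 159 160 161 162 163
 164 165 166 167 168 169 170 171 172 173 174 175]
283 [(143, [424, 415, -1]), (146, [423, 351, 154]), (149, [423, 342, 161]), (152, [423, 335, 166]), (155, [424, 329, 167]), (158, [424, 324, 164]), (161, [424, 317, 166]), (164, [424, 312, 164]), (167, [424, 308, 159]), (170, [424, 304, 156]), (173, [424, 300, 149]), (176, [424, 298, 137]), (179, [425, 332, 3])] [146 147 148 149 150 151 152 153 154 155 156 157 158 159 160 161 162 163
 164 165 166 167 168 169 170 171 172 173 174 175]
285  [146 147 148 149 150 151 152 153 154 155 156 157 158 159 160 161 162 163
 164 165 166 167 168 169 170 171 172 173 174]
287  [158 159 160]
[421.5 297.  128.7] [433.9 353.1 168.5]
[326.6 136. ]
[326.6 136. ]
[326.7 136. ]
side [423.4 319.6 144.6] [[415.3 298.6 112.6]
 [443.6 352.4 164.4]] 224 239 173 195
```

drive_tool:
  increments:
    - {"x": 0, "y": 0, "z": 0, "spin": 0.017, "grip": -1}
    - {"x": 0, "y": 0, "z": 0, "spin": 0, "grip": -1}

```text
time_s: 23.35
tool_pos: [405.0, 51.1, 409.0]
tool_rot: [3.142, -0.0, 1.633]
force: [0.3, 0.0, 0.6]
finger_gap: -0.005
```

```bash
python3 -c "
from h import *
show();print(inc([434,32,312])/50)"
```

```text
t 23.35 pos [405.   51.1 409. ] yaw 93.54 rp [ 3.142 -0.   ] F [0.32 0.05 0.56] T [ 0.04  0.   -0.07] gap -0.005
[-0.41675506  0.55477087  1.93968603]
```

drive_tool:
  increments:
    - {"x": -0.2, "y": 0.25, "z": 0, "spin": 0, "grip": -1}
    - {"x": -0.217, "y": 0.305, "z": 0, "spin": 0, "grip": -1}
    - {"x": 0, "y": 0, "z": 0.24, "spin": 0, "grip": -1}
    - {"x": 0, "y": 0, "z": 0.4, "spin": 0, "grip": -1}
    - {"x": 0, "y": 0, "z": 0.4, "spin": 0, "grip": -1}
    - {"x": 0, "y": 0, "z": 0.4, "spin": 0, "grip": -1}
    - {"x": 0, "y": 0, "z": 0.3, "spin": 0, "grip": -1}
    - {"x": 0, "y": 0, "z": 0.2, "spin": 0, "grip": -1}
    - {"x": 0, "y": 0, "z": 0, "spin": 0, "grip": -1}

```text
time_s: 24.25
tool_pos: [433.5, 31.5, 310.3]
tool_rot: [-3.138, -0.001, 1.631]
force: [-0.1, -0.7, -0.4]
finger_gap: -0.003
```

```bash
python3 -c "
from h import *
loc([502.4,62.8])
s=snap('side',12); crop(s,220,150,340,280,5,'pics/cs12.png')"
```

```text
t 24.25 pos [433.5  31.5 310.3] yaw 93.45 rp [-3.138e+00 -1.000e-03] F [-0.06 -0.67 -0.36] T [ 0.03 -0.01  0.01] gap -0.003
yaw%360 93.44663060913636 u -70.62890592197752 n -27.13804027710887 Fn -0.6672604035414836 Fu -0.10484078657888246
```

View pics/cs12.png

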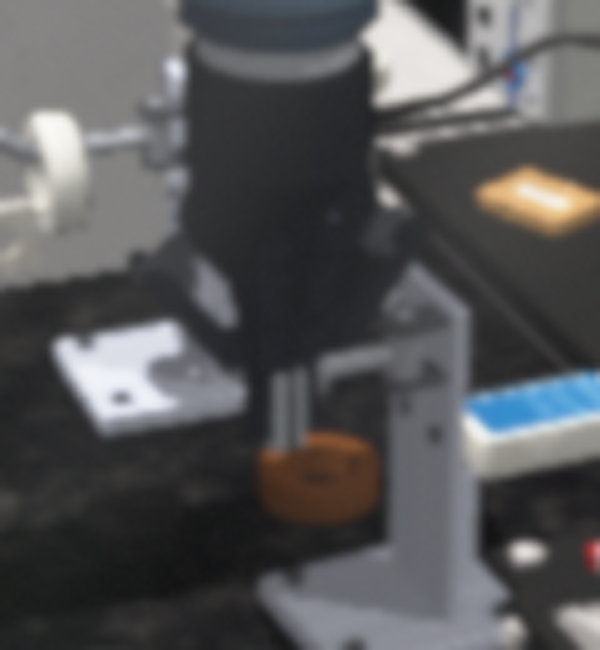

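```bash
python3 -c "
from h import *
s=load('side12.npz');S=cloud(s)
q=S[(S[...,1]>5)&(S[...,1]<60)&(S[...,2]>125)&(S[...,2]<300)&(s['pixels'].max(-1)<110)]
for x in range(370,500,8):
    k=q[abs(q[:,0]-x)<4]
    if len(k): print(x,len(k),'zmin',np.percentile(k[:,2],[2,20]).round(0),'y',k[:,1].min().round(0))
"
```

```text
370 26 zmin [221. 224.] y 14.0
378 50 zmin [213. 219.] y 12.0
386 72 zmin [204. 212.] y 16.0
394 208 zmin [194. 228.] y 12.0
402 200 zmin [186. 229.] y 5.0
410 126 zmin [182. 211.] y 5.0
418 250 zmin [146. 168.] y 8.0
426 167 zmin [139. 158.] y 11.0
434 180 zmin [139. 161.] y 12.0
442 185 zmin [145. 173.] y 11.0
450 92 zmin [177. 189.] y 6.0
458 120 zmin [145. 188.] y 5.0
466 144 zmin [185. 196.] y 10.0
474 93 zmin [186. 206.] y 19.0
482 55 zmin [153. 209.] y 20.0
490 29 zmin [183. 218.] y 19.0
498 31 zmin [132. 136.] y 28.0
```

drive_tool:
  increments:
    - {"x": 0.08, "y": 0, "z": 0, "spin": 0, "grip": -1}
    - {"x": 0.07, "y": 0, "z": 0, "spin": 0, "grip": -1}
    - {"x": 0.05, "y": 0, "z": 0, "spin": 0, "grip": -1}
    - {"x": 0.02, "y": 0, "z": 0, "spin": 0, "grip": -1}
    - {"x": 0.05, "y": -0.01, "z": 0, "spin": 0.005, "grip": -1}
    - {"x": 0.098, "y": -0.018, "z": 0, "spin": 0.011, "grip": -1}
    - {"x": 0.098, "y": -0.018, "z": 0, "spin": 0.011, "grip": -1}
    - {"x": 0.098, "y": -0.018, "z": 0, "spin": 0.011, "grip": -1}
    - {"x": 0.098, "y": -0.018, "z": 0, "spin": 0.011, "grip": -1}

```text
time_s: 25.2
tool_pos: [429.9, 64.3, 312.1]
tool_rot: [-3.141, 0.003, 1.321]
force: [-4.4, -5.7, 2.4]
finger_gap: 0.001
```

```bash
python3 -c "
from h import *
loc([502.4,62.8])"
```

```text
t 25.2 pos [429.9  64.3 312.1] yaw 75.68 rp [-3.141e+00  3.000e-03] F [-4.4  -5.73  2.39] T [-0.93  0.57  0.06] gap 0.001
yaw%360 75.68455020823156 u -70.63501827861312 n -16.42758889165794 Fn -6.642646724679997 Fu -2.844636397097064
```

drive_tool:
  increments:
    - {"x": 0.098, "y": -0.018, "z": 0, "spin": 0.011, "grip": -1}
    - {"x": 0.098, "y": -0.018, "z": 0, "spin": 0.011, "grip": -1}
    - {"x": 0.098, "y": -0.018, "z": 0, "spin": 0.011, "grip": -1}
    - {"x": 0.098, "y": -0.018, "z": 0, "spin": 0.011, "grip": -1}
    - {"x": 0.098, "y": -0.018, "z": 0, "spin": 0.011, "grip": -1}
    - {"x": 0.098, "y": -0.018, "z": 0, "spin": 0.011, "grip": -1}
    - {"x": 0.098, "y": -0.018, "z": 0, "spin": 0.011, "grip": -1}
    - {"x": 0.098, "y": -0.018, "z": 0, "spin": 0.011, "grip": -1}
    - {"x": 0.098, "y": -0.018, "z": 0, "spin": 0.011, "grip": -1}
    - {"x": 0.098, "y": -0.018, "z": 0, "spin": 0.011, "grip": -1}
    - {"x": 0.098, "y": -0.018, "z": 0, "spin": 0.011, "grip": -1}
    - {"x": 0.098, "y": -0.018, "z": 0, "spin": 0.011, "grip": -1}

```text
time_s: 26.4
tool_pos: [453.6, 117.6, 311.5]
tool_rot: [-3.139, 0.005, 0.491]
force: [-7.8, 0.4, 3.2]
finger_gap: -0.001
```

```bash
python3 -c "
from h import *
loc([502.4,62.8])"
```

```text
t 26.4 pos [453.6 117.6 311.5] yaw 28.16 rp [-3.139  0.005] F [-7.76  0.37  3.22] T [0.05 1.22 0.04] gap -0.001
yaw%360 28.157569888334468 u -71.38844664854045 n -17.1462835172231 Fn -6.671794309593853 Fu -3.9861238483016104
```

drive_tool:
  increments:
    - {"x": 0.098, "y": -0.018, "z": 0, "spin": 0.011, "grip": -1}
    - {"x": 0.098, "y": -0.018, "z": 0, "spin": 0.011, "grip": -1}
    - {"x": 0.098, "y": -0.018, "z": 0, "spin": 0.011, "grip": -1}
    - {"x": 0.07, "y": -0.015, "z": 0, "spin": 0.008, "grip": -1}
    - {"x": 0.04, "y": -0.01, "z": 0, "spin": 0.005, "grip": -1}
    - {"x": 0.03, "y": -0.007, "z": 0, "spin": 0.004, "grip": -1}

```text
time_s: 27.0
tool_pos: [472.2, 130.0, 311.4]
tool_rot: [-3.139, 0.006, 0.179]
force: [-7.5, 3.2, 2.8]
finger_gap: 0.001
```

```bash
python3 -c "
from h import *
loc([502.4,62.8])"
```

```text
t 27.0 pos [472.2 130.  311.4] yaw 10.25 rp [-3.139  0.006] F [-7.55  3.19  2.83] T [0.56 1.1  0.04] gap 0.001
yaw%360 10.24730259482799 u -71.46216913958413 n -17.730082404067346 Fn -6.860206984082263 Fu -4.483166009968835
```

drive_tool:
  increments:
    - {"x": 0.03, "y": -0.006, "z": 0, "spin": 0.0035, "grip": -1}
    - {"x": 0.03, "y": -0.006, "z": 0, "spin": 0.0035, "grip": -1}
    - {"x": 0.03, "y": -0.006, "z": 0, "spin": 0.0035, "grip": -1}
    - {"x": 0.02, "y": -0.004, "z": 0, "spin": 0.0025, "grip": -1}

```text
time_s: 27.4
tool_pos: [477.5, 132.0, 311.4]
tool_rot: [-3.139, 0.006, 0.098]
force: [-6.5, 5.1, 1.7]
finger_gap: -0.003
```

```bash
python3 -c "
from h import *
loc([502.4,62.8])"
```

```text
t 27.4 pos [477.5 132.  311.4] yaw 5.59 rp [-3.139  0.006] F [-6.46  5.13  1.65] T [0.67 1.11 0.08] gap -0.003
yaw%360 5.590477930456132 u -71.27792036164851 n -18.055857293937972 Fn -5.929858851079189 Fu -5.737872260548434
```

drive_tool:
  increments:
    - {"x": 0.02, "y": 0, "z": 0, "spin": 0.002, "grip": -1}
    - {"x": 0.02, "y": 0, "z": 0, "spin": 0.002, "grip": -1}
    - {"x": 0.02, "y": 0, "z": 0, "spin": 0.002, "grip": -1}

```text
time_s: 27.7
tool_pos: [480.4, 132.2, 311.3]
tool_rot: [-3.14, 0.006, 0.06]
force: [-6.3, 4.9, 2.9]
finger_gap: 0.003
```

```bash
python3 -c "
from h import *
loc([502.4,62.8])"
```

```text
t 27.7 pos [480.4 132.2 311.3] yaw 3.45 rp [-3.14   0.006] F [-6.27  4.91  2.91] T [0.73 1.14 0.05] gap 0.003
yaw%360 3.4450668954562613 u -70.60759972305755 n -17.76878178210692 Fn -5.961774618696485 Fu -5.281535635124109
```

Not at the stop yet. I'll continue in 0.5–1 mm steps.

drive_tool:
  increments:
    - {"x": 0.02, "y": 0, "z": 0, "spin": 0, "grip": -1}
    - {"x": 0.01, "y": 0, "z": 0, "spin": 0, "grip": -1}
    - {"x": 0.01, "y": 0, "z": 0, "spin": 0, "grip": -1}

```text
time_s: 28.0
tool_pos: [482.4, 132.4, 311.3]
tool_rot: [-3.139, 0.006, 0.061]
force: [-7.3, 4.1, 1.7]
finger_gap: 0.001
```

```bash
python3 -c "
from h import *
loc([502.4,62.8])"
```

```text
t 28.0 pos [482.4 132.4 311.3] yaw 3.48 rp [-3.139  0.006] F [-7.31  4.13  1.71] T [0.65 1.09 0.01] gap 0.001
yaw%360 3.476433381298017 u -70.71896930844034 n -15.75481960742337 Fn -7.049237331303845 Fu -4.568701688935193
```

drive_tool:
  increments:
    - {"x": 0.01, "y": 0, "z": 0, "spin": 0, "grip": -1}
    - {"x": 0.01, "y": 0, "z": 0, "spin": 0, "grip": -1}

```text
time_s: 28.2
tool_pos: [483.3, 132.5, 311.3]
tool_rot: [-3.139, 0.006, 0.061]
force: [-9.1, 4.2, 1.9]
finger_gap: -0.003
```

```bash
python3 -c "
from h import *
loc([502.4,62.8])"
```

```text
t 28.2 pos [483.3 132.5 311.3] yaw 3.47 rp [-3.139  0.006] F [-9.13  4.2   1.91] T [0.7  1.41 0.05] gap -0.003
yaw%360 3.4741711926620535 u -70.7071689960343 n -14.817312519918687 Fn -8.862680339670437 Fu -4.748247769580652
```

drive_tool:
  increments:
    - {"x": 0.01, "y": 0, "z": 0, "spin": 0, "grip": -1}
    - {"x": 0.01, "y": 0, "z": 0, "spin": 0, "grip": -1}

```text
time_s: 28.4
tool_pos: [483.7, 132.5, 311.3]
tool_rot: [-3.14, 0.008, 0.061]
force: [-10.7, 4.1, 5.8]
finger_gap: -0.002
```

```bash
python3 -c "
from h import *
loc([502.4,62.8])"
```

```text
t 28.4 pos [483.7 132.5 311.3] yaw 3.48 rp [-3.14   0.008] F [-10.71   4.09   5.78] T [ 0.63  1.68 -0.02] gap -0.002
yaw%360 3.4811070426892146 u -70.7341021051706 n -14.403067785957127 Fn -10.437275936968978 Fu -4.733988636880607
```

drive_tool:
  increments:
    - {"x": 0.01, "y": 0, "z": 0, "spin": 0, "grip": -1}
    - {"x": 0.01, "y": 0, "z": 0, "spin": 0, "grip": -1}
    - {"x": 0, "y": 0, "z": 0, "spin": 0, "grip": -1}

```text
time_s: 28.7
tool_pos: [484.1, 132.6, 311.2]
tool_rot: [-3.14, 0.01, 0.061]
force: [-13.1, 3.6, 6.2]
finger_gap: -0.002
```

```bash
python3 -c "
from h import *
loc([502.4,62.8])"
```

```text
t 28.7 pos [484.1 132.6 311.2] yaw 3.49 rp [-3.14  0.01] F [-13.13   3.64   6.25] T [0.58 2.   0.05] gap -0.002
yaw%360 3.487853753233726 u -70.78042921057445 n -14.010111225613679 Fn -12.885114640974114 Fu -4.428174289926664
```

drive_tool:
  increments:
    - {"x": 0.01, "y": 0, "z": 0, "spin": 0, "grip": -1}
    - {"x": 0.006, "y": 0, "z": 0, "spin": 0, "grip": -1}
    - {"x": 0, "y": 0, "z": 0, "spin": 0, "grip": -1}
    - {"x": 0, "y": 0, "z": 0, "spin": 0, "grip": -1}
    - {"x": 0, "y": 0, "z": 0, "spin": 0, "grip": -1}

```text
time_s: 29.2
tool_pos: [484.4, 132.6, 311.2]
tool_rot: [-3.14, 0.011, 0.061]
force: [-14.0, 3.1, 8.8]
finger_gap: -0.001
```

```bash
python3 -c "
from h import *
loc([502.4,62.8])"
```

```text
t 29.2 pos [484.4 132.6 311.2] yaw 3.5 rp [-3.14   0.011] F [-13.95   3.13   8.77] T [0.52 2.32 0.12] gap -0.001
yaw%360 3.4951411474456773 u -70.77462376626275 n -13.716145245094303 Fn -13.734486153825124 Fu -3.9703654473231254
```

drive_tool:
  increments:
    - {"x": -0.06, "y": 0, "z": 0, "spin": 0, "grip": -1}
    - {"x": -0.2, "y": 0, "z": 0, "spin": 0, "grip": -1}
    - {"x": -0.4, "y": 0, "z": 0, "spin": 0, "grip": -1}
    - {"x": -0.3, "y": 0, "z": -0.2, "spin": 0, "grip": -1}
    - {"x": 0, "y": 0, "z": -0.5, "spin": 0, "grip": -1}
    - {"x": -0.4, "y": 0, "z": -0.5, "spin": 0, "grip": -1}
    - {"x": -0.5, "y": 0, "z": -0.5, "spin": 0, "grip": -1}
    - {"x": -0.5, "y": 0, "z": -0.3, "spin": 0, "grip": -1}
    - {"x": -0.5, "y": 0, "z": 0, "spin": 0, "grip": -1}
    - {"x": -0.3, "y": 0, "z": 0, "spin": 0, "grip": -1}
    - {"x": 0, "y": 0, "z": 0, "spin": 0, "grip": -1}

```text
time_s: 30.3
tool_pos: [328.8, 122.1, 412.0]
tool_rot: [3.141, -0.0, 0.06]
force: [0.1, -0.7, 0.3]
finger_gap: 0.001
```

```bash
python3 chk.py 13
python3 - <<'E'
from h import *
np.set_printoptions(precision=1,suppress=True)
P=cloud(load("top13.npz"))
for a in range(66,150,6):
    m=(P[...,1]>a)&(P[...,1]<=a+6)&(P[...,0]>470)&(P[...,0]<514)&(P[...,2]>144)&(P[...,2]<175)
    q=P[m]; print(a,len(q),q.mean(0) if len(q) else "", (q[:,0].min().round(1),q[:,0].max().round(1)) if len(q) else "")
E
```

```text
t 30.3 pos [328.8 122.1 412. ] yaw 3.45 rp [ 3.1 -0. ] F [ 0.1 -0.7  0.3] T [-0.   0.  -0.1] gap 0.001
299 n 33 x 418.0952489643023 435.7250391284881 mid 426.9101440463952
303 n 39 x 419.9629501596567 435.6481533498091 mid 427.8055517547329
307 n 34 x 419.89978094329376 435.44164419442785 mid 427.67071256886084
311 n 37 x 419.8668538442003 435.3053049340965 mid 427.5860793891484
315 n 40 x 419.82987288256965 439.5180386278524 mid 429.673955755211
333 n 30 x 419.66373541419625 439.0756103570667 mid 429.3696728856315
337 n 26 x 419.62823386483035 437.0071013547804 mid 428.31766760980537
341 n 25 x 419.6178076743926 437.0071013547804 mid 428.31245451458653
345 n 16 x 419.6025803777983 437.06293308389024 mid 428.33275673084427
349 n 17 x 419.5931250263792 437.06293308389024 mid 428.3280290551347
mean x 428.230702431035
y,z [326.6 136.1]
hook2 tip pts 47 [403.3 324.6 161.2]
hook2 inner 48 [456.5 323.6 153.1]
66 27 [505.   69.2 164.8] (np.float64(495.3), np.float64(513.0))
72 15 [502.3  75.6 153.1] (np.float64(498.3), np.float64(506.6))
78 15 [502.2  81.4 154. ] (np.float64(498.2), np.float64(506.2))
84 16 [501.2  87.3 153.4] (np.float64(496.6), np.float64(506.4))
90 15 [500.1  93.2 153.6] (np.float64(496.3), np.float64(504.1))
96 15 [500.1  99.1 153.5] (np.float64(496.2), np.float64(504.1))
102 30 [500.5 104.5 156.8] (np.float64(490.4), np.float64(510.2))
108 15 [500.  110.9 153.4] (np.float64(496.1), np.float64(504.1))
114 15 [499.9 116.8 153.9] (np.float64(495.9), np.float64(504.1))
120 15 [499.2 122.7 153.1] (np.float64(494.2), np.float64(504.3))
126 18 [498.  129.3 155.6] (np.float64(493.8), np.float64(501.9))
132 16 [497.  135.5 158.8] (np.float64(493.5), np.float64(501.4))
138 15 [496.9 141.2 162.3] (np.float64(493.0), np.float64(500.9))
144 11 [497.2 146.2 164.3] (np.float64(493.2), np.float64(500.7))
```

View pics/ct13.png

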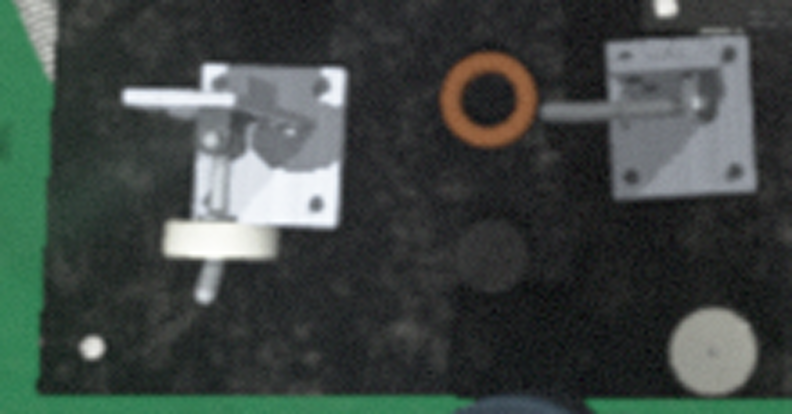

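View pics/cs13.png

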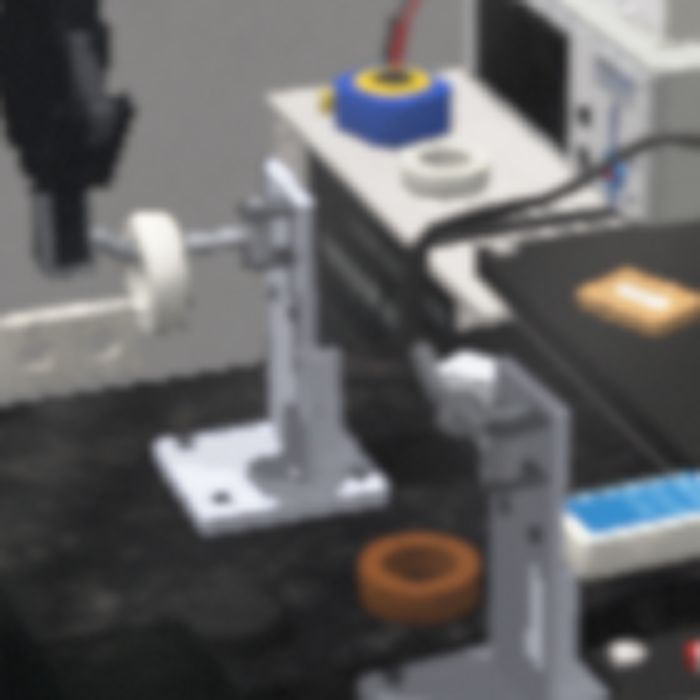

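Hook_1 lies along its plate: the bar runs (545,110)–(690,100) in the crop. The roll is still on hook_2 at (220,240). I'll compare hook_1's folded and out directions more exactly.

Run:
```python
from h import *
np.set_printoptions(precision=2,suppress=True)
def fit(tag,x0,x1,y0,y1,ax,excl,zp=None):
    t=load(f"top{tag}.npz"); P=cloud(t)
    m=(P[...,0]>x0)&(P[...,0]<x1)&(P[...,1]>y0)&(P[...,1]<y1)&(P[...,2]>146)&(P[...,2]<172)
    q=P[m]; 
    pts=[]
    vv,uu=np.nonzero(m)
    idx=uu if ax==1 else vv; oth=vv if ax==1 else uu
    for i in np.unique(idx):
        k=idx==i; n=k.sum(); z=P[vv[k],uu[k],2].max() -5
        c=oth[k].mean(); p=P[vv[k],uu[k]].mean(0)
        if excl[0]<p[ax]<excl[1] or n>7: continue
        pts.append(p)
    p=np.array(pts); 
    c=np.polyfit(p[:,ax],p[:,1-ax],1); r=p[:,1-ax]-np.polyval(c,p[:,ax])
    n=len(p); se=r.std()/ (p[:,ax].std()*np.sqrt(n))
    print(tag,"n",n,"slope deg",np.degrees(np.arctan(c[0])),"se",np.degrees(se),"resid",r.std())
fit(10,417,490,48,75,0,(455,468))
fit(13,488,512,73,150,1,(100,110))
fit(13,395,470,312,340,0,(405,450))
fit(3,395,470,312,340,0,(432,446))
```

```text
10 n 30 slope deg 3.8514481628953994 se 0.17130793613282133 resid 0.37247564540372397
13 n 35 slope deg -4.299839841718244 se 0.2519895527104224 resid 0.6158725182449262
13 n 15 slope deg -1.0585293429457445 se 0.19026947892206506 resid 0.3638017659391831
3 n 31 slope deg -0.9954464103982266 se 0.123382245781639 resid 0.2785559578371767
```

```bash
python3 -c "
from h import *
show(); print(env.sign_off())"
```

```text
t 30.4 pos [330.8 122.1 412. ] yaw 3.43 rp [ 3.141e+00 -1.000e-03] F [ 0.63 -0.64 -0.4 ] T [-0.02  0.04  0.03] gap 0.001
the job is handed in; nothing more can be done
None
```

I handed the job in at 30.4 s, with all three steps done in order. The sign-off gives no verdict, so the results below rest on my own checks.

- **Hook_2 out:** I pushed it with the closed fingers until it met its stop at about 14 N. Before and after the transfer it measured about 1.0° off the x axis of the world frame, within about 0.5° of stand_2 itself.
- **Roll moved:** I gripped it at 25 N, lifted it off hook_1 and threaded it onto hook_2. There I slid it back until it met the collar at about 6 N and let go. In the last view its middle was about 1.2 mm along the bar and 2.3 mm sideways from the place I calculated. That is within the allowed 3 mm and 9 mm, and about the camera's own 2 mm accuracy. It read the same twice, about 7 s apart.
- **Hook_1 folded:** I pushed it to its stop and pressed at about 13–14 N for roughly 0.5 s. It then measured 0.45° (about 0.01 rad) from square to its out position, against a limit of 0.03 rad.

**Less certain:** stand_1's foot edges give its angle as 3.3–3.7°, so by that reference hook_1 is up to about 1° off its stop. That is still inside the limit.

**Not measured:** I didn't re-measure the caps or the box. The window cap was in place in the last view and no unexpected contact force showed. At hand-in the gripper was well clear of everything.

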